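Level the microscope slab with a pinch bar and a shim

ROBOT

A 6-joint arm with a two-finger parallel gripper is mounted at the origin on the work surface. World frame = base frame: x ahead of the robot, y to its left, z up, the work surface at z = 0. Lengths are in m, angles in rad, forces in N, time in s.
With the tool pointing down it reaches from about 0.35 to 0.975 m from the base axis. Payload 4.9 kg.
Tool frame: the origin (TCP) lies on the centre line of the jaws, within the pads' length; the fingertips stand 14 mm ahead of it and the grasp point (between the pads) lies 5 mm behind it; y points along the fingers, z is the direction in which the jaws open and shut, and the axes are right-handed (so a half turn about y gives the same grasp; the last joint's range is limited). The gripper opens to 85 mm and grips with 20 to 120 N. Pads are 22 mm wide; open, the fingers measure 114 mm over their backs; the gripper's body (76 mm by 85 mm) begins 54 mm behind the grasp point. The pads swing forward as they close: fully open they stand 13 mm farther back than shut.
Start: joints at [-1.273, 0.053, 1.613, -0, 1.476, -0.119], TCP at [0.253, -0.571, 0.245] pointing down, gripper open.
Joint ranges: [-3.01, 3.01], [-1.01, 2.22], [0.06, 2.58], [-1.02, 4.17], [0.09, 2.62], [-3.14, 3.14]. Speed limits (rad/s): [2.57, 2.57, 3.14, 3.14, 3.14, 3.14].

INTERFACE

Orientations are given as a rotation vector (axis times angle).
In Python, from station import ctrl gives the robot as it stands.
- The arm moves only by the tool servo_tool, never from a script. Its arguments are lists of equal length, an entry for each row: "delta_pos": the shift along the tool's x, y, z in m, a list of three; "dr": the turn, a rotation vector about the tool's x, y, z in degrees, a list of three; "grip": the opening, from 0 (shut) to 1 (fully open). In form: {"delta_pos": [[x, y, z], ...], "dr": [[rx, ry, rz], ...], "grip": [grip, ...]}. A call has 1 to 5 rows; each row shifts and turns the pose as measured when the row begins, along the tool's axes as they then stand; what a row does not reach is not made up. A row lasts 1/8 s, in which the tool goes at most 62.5 mm and 10.7 degrees, less where a joint would pass 70% of its speed; a pose out of reach is approached as far as the arm can. A call is refused whole if a number of a shift passes 0.0625 or a number of a turn 10.7, either way. A call with a gripper value outside its range is refused whole. The fingers move at their own pace and stop on an object; "grip_force" is the grip in N (left out, the last holds). Time passes only in rows, so rows that do not move let the fingers close. It gives the time, the measured TCP pose, the force and the opening at its end, in the units of the state.
- ctrl.get_obs(): the state, without advancing time (a new reading comes with each control period).
- ctrl.get_image(name): name is "scene" or "top" or "wrist"; returns the picture (480x640x3 uint8, red, green, blue); there is no depth.
- ctrl.camera_params(name): a dict with "fovy" (degrees; the focal length in pixels is half the picture's height over the tangent of half this angle, whatever the lens; pixels are square), "cx", "cy" (the principal point, pixels), "eye" and "rotation" of the camera in the world. Camera axes: x right, y down, z forward; pixel columns grow to the right and rows downward; lengths in m; the calibration is good to about 2 mm. A picture is of the moment at which its call begins: read the wrist's pose just before it. camera_params takes no time and is no camera call; for the wrist camera it gives the pose at the moment of the call.
- ctrl.finish_job(): hands the job in, once; it reports no verdict.
Trained networks look in the newest picture that a camera, given by its name, has taken for a name from the list of things; names that differ only in an ending like _2 or _b are one class to them, and where a whole thing is asked for, a point or a joint stands for the part that bears it (a point fixed in the world has none). Each returns a list of dicts, best first, with "score" (0 to 1); they miss things now and then, are a little off and sometimes report something else, mostly with a low value. They report only what shows in the picture. A call takes as long as a camera call. They do not tell look-alikes from the thing itself.
- ctrl.masks_of(camera, label): "pixels" (480x640 bool, what is visible of it) and "extent" ([left, top, right, bottom] in pixels, round what is visible of it).
The state is a dict: "t": time; "q": joint angles; "dq": joint speeds; "effort": joint torques, N m; "tool_pos": TCP position; "tool_rot": TCP orientation; "contact_force": force on the tool from outside, world axes, zero at the start; "wrist_torque": the same for the moment, N m; "opening": finger opening in m.
Only numpy, scipy, OpenCV 4.12 (cv2) and the standard library are available. Lean on these libraries where they do the work, as an engineer would, in place of code of your own. Each camera call takes 0.05 s, during which the arm holds its last target.

TASK

The granite slab under the stereo microscope leans towards its right-hand edge because the single foot there is short. Draw the brass shim out of the shim rack and, with that edge levered up by the red-handled pinch bar over the yellow fulcrum block, slip the shim under the short foot; then let the slab down gently with the bar until it stands level on the shim, and lay the bar back along the blue mat. Use only the bar to lift: keep the gripper off the slab and the microscope, do not let the slab drop or shift, and leave the other things where they are.

Things in the scene. Friction and masses are not known exactly. Their poses are not given: they have to be found in the camera images.
- slab_foot (a point): Lowest point of the slab's single short foot (28 mm across, domed underneath) in the middle of its right-hand edge; on the table at the start. Axes are the slab's: y points from that edge squarely in under the slab, x along the edge, away from the robot, z square to the slab's top: vertical when level (0.04 rad off at the start). The slab is level when this foot stands 6 mm higher.
- slab_edge (a point): Lower corner of the slab's right-hand edge (the edge facing -y), midway along it; 30 mm from the foot in the slab's -y, about 19 mm above the table at the start. Grey granite, 250 (x) x 200 (y) x 20 mm, loose, with a cream 0.3 m tall stereo microscope bolted on from 80 mm inside the edge; 4 to 5 kg. Lifting here takes up to about 20 N; it tips about its two other feet, 180 mm in.
- fulcrum_ridge (a point): Yellow fulcrum block, loose, 44 (x) x 32 (y) mm, already standing on the table 29 to 35 mm out from the slab's edge, 82 to 98 mm from the short foot in the slab's +x. A rounded steel ridge (radius 6 mm) runs along its x. This point is the middle of the ridge's top, 22 mm above the table. Its y points in under the slab, square within 0.05 rad.
- bar_grip (a point): Steel pinch bar, red grip, 330 mm long, 0.86 kg, lying flat on the blue mat. This point: near its centre of mass, 209 mm from the toe's tip, 9 mm above its flat underside, in the dark shank (18 x 18 mm, 120 to 225 mm from the tip). x points to the toe, z up from the underside. The red grip is the last 105 mm, 24 wide, 22 high. All parts share one flat underside.
- bar_blade (a point): Point on the flat underside of the bar's blade, 50 mm behind the toe's tip, midway across. The blade is 22 mm wide, 5 mm thick for 75 mm, then thickens to the shank. With 10 to 20 mm of toe under the slab's edge and the underside on the ridge, the bar, levered down and let go, rests with its red end on the table and holds the slab by its own weight, the short foot about 10 mm up.
- mat_top (a point): blue tool mat, fixed, 380 (x) x 100 (y) x 3 mm, near the front right of the table. This point is the centre of its top.
- rack_mid (a point): Grey shim rack, fixed: three pigeonholes along its x, 56 mm apart, each 50 mm wide and 14 mm high under a 3 mm roof, closed at the back (+y), open to -y only; 174 x 56 mm, 17 mm high. This point is on the roof's top, 22 mm behind the open front, midway along. The shims lie inside on the table, 49 mm of each plate under the roof.
- brass_tab (a point): Brass shim, 0.22 kg: a plate 44 (x) x 85 (y) x 6 mm with an upright tab, 24 mm wide (x), 8 mm thick (y), top 38 mm above the plate's underside, at the plate's -y end. It lies in any one of the pigeonholes, the tab 32 mm in front of the rack. This point: middle of the tab, 26 mm above the underside, 4 mm from the plate's end; y points along the plate away from the tab.
- brass_seat (a point): The point on top of the brass shim's plate where the foot belongs: 56 mm from the tab's middle in the shim's +y, 25 mm short of the plate's far end, midway across.
- steel_tab (a point): silver shim in another pigeonhole, the same but 4 mm thick; this point is in its tab's middle, 26 mm above its underside. Leave it.
- blue_tab (a point): blue shim in another pigeonhole, the same but 10 mm thick; this point is in its tab's middle, 26 mm above its underside. Leave it.
- slide_box: blue slide box, 60 x 40 x 30 mm, bystander, origin at its underside.
- oil_bottle: small amber bottle, 34 mm across, 75 mm tall, bystander, origin at its underside.
- lens_can: white objective can, 44 mm across, 62 mm tall, bystander, origin at its underside.
- dish: clear culture dish, 90 mm across, 16 mm high, bystander, origin at its underside.
- driver: orange screwdriver, 180 mm long, lying beside the mat, bystander.
Not all that is in view belongs to the job. Of the things that look like the part that bears brass_tab, the middle-sized one is meant.

How it is judged:
By the outcome, as a careful person would: the job done as asked, in the order asked, and still so for the second after the job is handed in, with the robot touching nothing.
It also fails if it takes over 61 s, if anything falls off the work surface, if the arm or the gripper's body presses on something with over 40 N, if the wrist force passes 120 N, or if a joint passes its speed limit or range.

## Working session

There is one attempt and no reset: what is moved stays moved. The work goes in short steps, Python scripts to look and compute and a tool call to move; the robot and the scene stay as the last step left them, time stands still between calls to the robot, and variables do not carry over. Pictures are saved under pics/ and viewed, and the job is handed in when it is done.

Besides the shell and the picture viewer there is one more tool, called as name(argument=value, ...) on one line, values as JSON. servo_tool: Moves the arm, as the interface text tells. Its arguments: {"type":"object","properties":{"delta_pos":{"type":"array","items":{"type":"array","items":{"type":"number"}}},"dr":{"type":"array","items":{"type":"array","items":{"type":"number"}}},"grip":{"type":"array","items":{"type":"number"}},"grip_force":{"type":"number"}},"required":["delta_pos","dr","grip"]}

I'll start by looking at the state and the pictures.

```bash
ls -la; mkdir -p pics
python3 - <<'E'
from station import ctrl
import cv2, numpy as np
o=ctrl.get_obs(); print({k:(np.round(v,4).tolist() if not np.isscalar(v) else v) for k,v in o.items()})
for n in ["scene","top","wrist"]:
    im=ctrl.get_image(n); cv2.imwrite(f"pics/{n}0.png",im[:,:,::-1])
    p=ctrl.camera_params(n); print(n,{k:np.round(v,4).tolist() for k,v in p.items()})
E
```

```text
total 12
drwxr-xr-x  3 agent agent 4096 Dec  7 06:56 .
drwxr-xr-x 23 root  root  4096 Dec  7 06:56 ..
drwxr-xr-x  2 agent agent 4096 Dec  7 06:56 pics
{'t': 0.0, 'q': [-1.273, 0.0533, 1.6143, 0.0, 1.476, -0.119], 'dq': [0.0003, -0.0003, -0.001, -0.0011, 0.0002, 0.0007], 'effort': [-0.0005, -39.3676, -37.0181, -0.0001, 0.0069, -0.0], 'tool_pos': [0.2529, -0.5709, 0.2441], 'tool_rot': [-0.4214, 1.9938, -1.9896], 'contact_force': [-0.3334, -0.2095, -0.683], 'wrist_torque': [0.0224, -0.01, -0.005], 'opening': 0.08578596433995306}
scene {'fovy': 48.7846, 'cx': 309.7671, 'cy': 239.7659, 'eye': [1.5417, -0.0261, 0.9034], 'rotation': [-1.6688, -1.7484, 0.7902]}
top {'fovy': 57.5569, 'cx': 320.134, 'cy': 239.1769, 'eye': [0.4025, -0.0409, 1.0621], 'rotation': [-2.1537, 2.1862, -0.1407]}
wrist {'fovy': 59.1871, 'cx': 325.0784, 'cy': 235.5355, 'eye': [0.319, -0.5424, 0.3733], 'rotation': [2.4266, -1.5788, -0.2279]}
```

View pics/scene0.png

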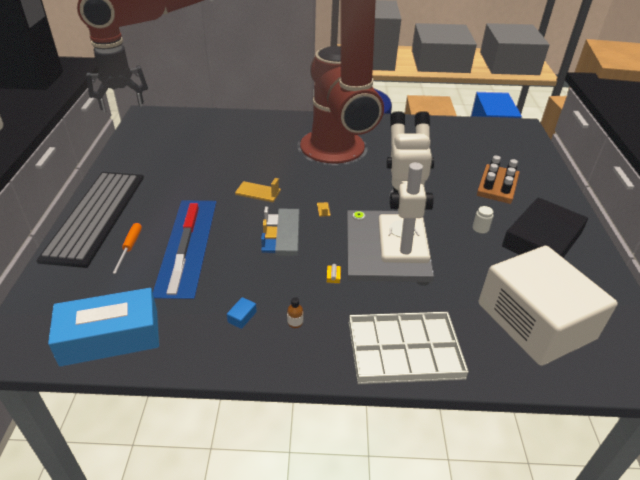

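View pics/top0.png

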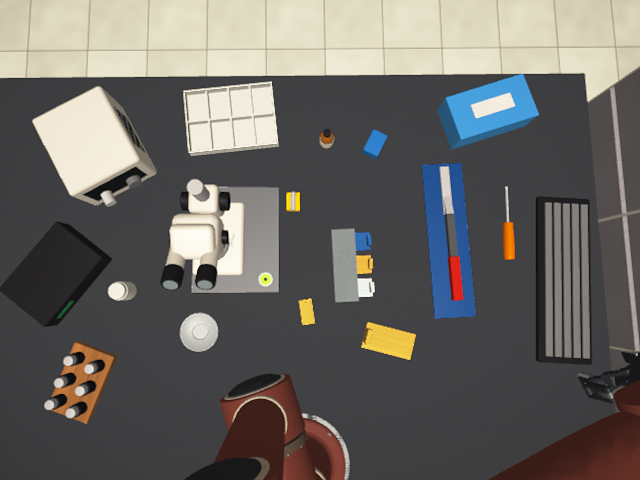

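View pics/wrist0.png

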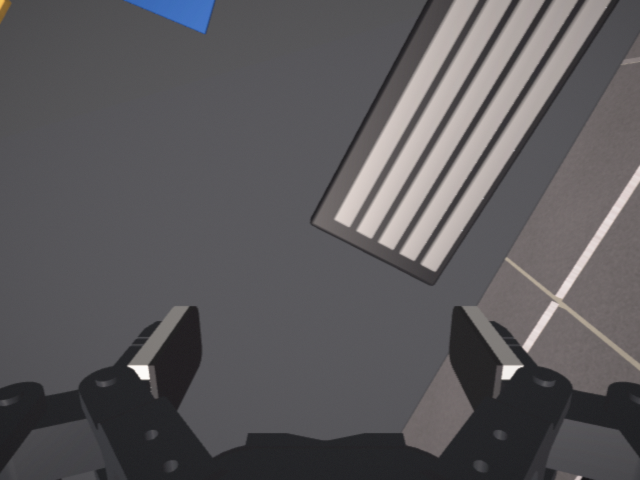

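```bash
cat > h.py <<'E'
import numpy as np, cv2
from scipy.spatial.transform import Rotation as R
from station import ctrl
class Cam:
    def __init__(s,n,p=None):
        p=p or ctrl.camera_params(n); s.f=240/np.tan(np.radians(p['fovy'])/2); s.c=np.array([p['cx'],p['cy']]); s.e=np.array(p['eye']); s.R=R.from_rotvec(p['rotation']).as_matrix()
    def proj(s,P):
        v=(np.atleast_2d(P)-s.e)@s.R; return v[:,:2]/v[:,2:]*s.f+s.c
    def ray(s,uv,z):
        uv=np.atleast_2d(uv).astype(float); d=np.c_[(uv-s.c)/s.f,np.ones(len(uv))]@s.R.T
        z=np.broadcast_to(z,(len(uv),)); return s.e+d*((z-s.e[2])/d[:,2])[:,None]
def crop(im,x0,y0,x1,y1,k,fn):
    c=cv2.resize(im[y0:y1,x0:x1],None,fx=k,fy=k,interpolation=cv2.INTER_CUBIC); cv2.imwrite(fn,c[:,:,::-1])
E
python3 - <<'E'
from h import *
import cv2
c=Cam('top'); im=cv2.imread('pics/top0.png')[:,:,::-1]
# sanity: camera axes
print(c.proj([[0.4,0,0],[0.5,0,0],[0.4,0.1,0]]))
for n in ['slab_edge','slab_foot','fulcrum_ridge','bar_grip','mat_top','rack_mid','brass_tab','steel_tab','blue_tab']:
    ms=ctrl.masks_of('top',n)
    for m in ms[:3]:
        e=m['extent']; pts=np.argwhere(m['pixels'])[:,::-1]
        r=cv2.minAreaRect(pts.astype(np.float32)); 
        print(n,round(m['score'],2),np.round(e,1).tolist(),len(pts),'minrect',np.round(r[0],1),np.round(r[1],1),round(r[2],1), 'xy',np.round(c.ray(r[0],0.02)[0],3))
crop(im,160,150,320,310,4,'pics/cA.png'); crop(im,320,215,420,365,4,'pics/cB.png'); crop(im,415,150,515,330,4,'pics/cC.png' ) if 0 else crop(im,400,155,530,325,3.4,'pics/cC.png')
print(ctrl.get_obs()['t'])
E
```

```text
[[296.7501467  290.5518574 ]
 [296.35100626 249.26370164]
 [255.20597894 291.2146949 ]]
slab_edge 0.62 [157.4, 177.5, 280.9, 294.9] 11251 minrect [223.2 238.5] [118.4 112. ] 5.1 xy [0.527 0.174 0.02 ]
slab_foot 0.82 [157.7, 179.1, 279.6, 293.4] 11236 minrect [223.8 238.5] [118.2 112. ] 5.0 xy [0.527 0.172 0.02 ]
fulcrum_ridge 0.68 [286.8, 189.7, 302.4, 210.9] 247 minrect [293.5 201.5] [13. 19.] 0.0 xy [0.614 0.005 0.02 ]
fulcrum_ridge 0.36 [353.9, 234.4, 374.5, 248.6] 275 minrect [363. 241.] [18. 16.] 90.0 xy [ 0.516 -0.161  0.02 ]
bar_grip 0.97 [438.9, 165.1, 458.8, 298.9] 1365 minrect [451.  233.5] [134.1  12.3] 84.4 xy [ 0.531 -0.374  0.02 ]
mat_top 0.94 [421.6, 162.4, 478.1, 319.8] 5012 minrect [448.2 240.2] [155.7  42.3] 84.7 xy [ 0.515 -0.367  0.02 ]
rack_mid 0.94 [332.8, 228.0, 359.8, 303.0] 1671 minrect [344.7 265.3] [72.5 23.7] 86.6 xy [ 0.458 -0.116  0.02 ]
brass_tab 0.94 [360.3, 321.7, 418.1, 358.5] 1321 minrect [388.5 340.5] [50.7 26.4] 14.0 xy [ 0.28  -0.215  0.02 ]
brass_tab 0.85 [300.2, 298.9, 314.9, 324.8] 316 minrect [306.7 312. ] [25.6 13.1] 84.3 xy [ 0.35  -0.024  0.02 ]
brass_tab 0.81 [354.9, 255.0, 372.4, 273.9] 251 minrect [364.5 263.5] [17. 15.] 90.0 xy [ 0.462 -0.163  0.02 ]
steel_tab 0.61 [356.2, 275.9, 375.8, 298.4] 296 minrect [366.5 288. ] [18. 17.] 90.0 xy [ 0.403 -0.166  0.02 ]
blue_tab 0.77 [354.4, 231.2, 373.2, 249.1] 273 minrect [363.3 241.2] [18.2 15.7] 84.3 xy [ 0.515 -0.162  0.02 ]
blue_tab 0.66 [440.3, 167.2, 462.7, 299.0] 1429 minrect [450.9 233.5] [134.4  12.9] 84.8 xy [ 0.531 -0.374  0.02 ]
blue_tab 0.42 [353.6, 256.7, 375.1, 276.4] 270 minrect [364.5 264.5] [17. 15.] 90.0 xy [ 0.459 -0.163  0.02 ]
0.6
```

View pics/cA.png

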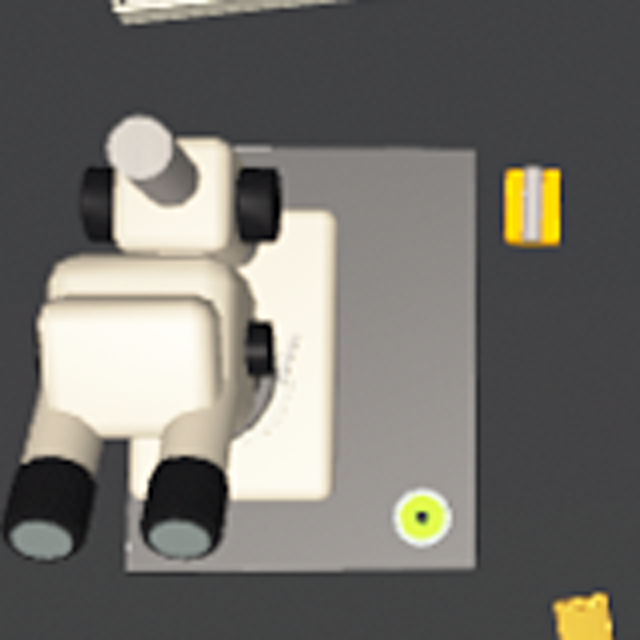

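View pics/cB.png

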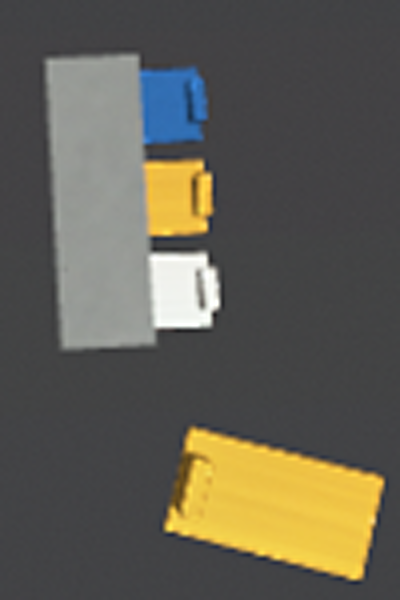

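View pics/cC.png

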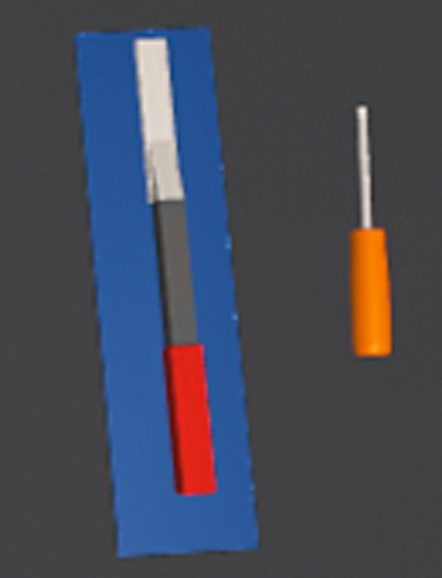

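Run:
```python
from h import *
o=ctrl.get_obs(); Rt=R.from_rotvec(o['tool_rot']).as_matrix(); print('tool axes cols\n',Rt.round(3))
w=Cam('wrist'); print('cam in tool',(Rt.T@(w.e-o['tool_pos'])).round(4)); print((Rt.T@w.R).round(3))
c=Cam('top')
def xy(uv,z): return c.ray(uv,z).round(4)
# slab top corners from crop (x4, origin 160,150)
f=lambda a:np.array(a)/4+[160,150]
print('slab top right far/near', xy(f([[474,150],[474,568]]),[.041,.041]))
print('ridge far, near', xy(f([[533,167],[533,244]]),.022), 'block', xy(f([[505,169],[560,168],[505,244],[560,244]]),.014))
g=lambda a:np.array(a)/4+[320,215]
print('rack top corners', xy(g([[46,59],[138,55],[155,344],[62,349]]),.017))
print('brass tab top', xy(g([[210,170],[212,214]]),.038),'plate corners',xy(g([[204,160],[204,234]]),.006))
k=lambda a:np.array(a)/3.4+[400,155]
print('bar toe', xy(k([[136,40],[164,38]]),[.008]*2),'shank start',xy(k([[151,201],[185,200]]),.021),'shank end',xy(k([[164,346],[203,345]]),.025),'end',xy(k([[177,494],[215,492]]),.025))
print('mat', xy(k([[78,32],[209,28],[258,547],[119,556]]),.003))
print('box,bottle,driver', xy([[375,143],[327,145],[508,220]],.03))
```

```text
tool axes cols
 [[-0.914 -0.     0.405]
 [-0.405 -0.    -0.914]
 [ 0.    -1.     0.   ]]
cam in tool [-0.0721 -0.1289  0.0003]
[[-0.     0.96   0.281]
 [-0.    -0.281  0.96 ]
 [ 1.     0.     0.   ]]
slab top right far/near [[0.6445 0.0395 0.041 ]
 [0.3974 0.0407 0.041 ]]
ridge far, near [[0.638  0.0053 0.022 ]
 [0.5907 0.0057 0.022 ]] block [[ 0.6388  0.0228  0.014 ]
 [ 0.639  -0.0108  0.014 ]
 [ 0.5924  0.0231  0.014 ]
 [ 0.592  -0.0103  0.014 ]]
rack top corners [[ 0.5445 -0.0859  0.017 ]
 [ 0.5462 -0.1416  0.017 ]
 [ 0.3731 -0.1474  0.017 ]
 [ 0.3711 -0.0921  0.017 ]]
brass tab top [[ 0.4745 -0.1802  0.038 ]
 [ 0.4486 -0.1807  0.038 ]] plate corners [[ 0.4829 -0.1811  0.006 ]
 [ 0.4381 -0.1798  0.006 ]]
bar toe [[ 0.7    -0.3591  0.008 ]
 [ 0.7012 -0.3797  0.008 ]] shank start [[ 0.5784 -0.3603  0.021 ]
 [ 0.5788 -0.3847  0.021 ]] shank end [[ 0.4745 -0.3633  0.025 ]
 [ 0.4748 -0.3908  0.025 ]] end [[ 0.3714 -0.3673  0.025 ]
 [ 0.3723 -0.3939  0.025 ]]
mat [[ 0.7079 -0.3181  0.003 ]
 [ 0.7098 -0.4149  0.003 ]
 [ 0.3327 -0.4298  0.003 ]
 [ 0.3281 -0.3309  0.003 ]]
box,bottle,driver [[ 0.7552 -0.1957  0.03  ]
 [ 0.7514 -0.0783  0.03  ]
 [ 0.5605 -0.5105  0.03  ]]
```

```bash
cat >> h.py <<'E'
def RT(zyaw,tilt=0):
    a=np.radians(zyaw); z=np.array([np.cos(a),np.sin(a),0]); y=np.array([0,0,-1.]); x=np.cross(y,z)
    return R.from_matrix(np.c_[x,y,z])*R.from_rotvec([0,0,np.radians(tilt)])
def plan(p,zyaw,tilt=0,vmax=.058,amax=10.,n=None,start=None):
    o=ctrl.get_obs(); p0=np.array(o['tool_pos']) if start is None else start[0]; R0=R.from_rotvec(o['tool_rot']) if start is None else start[1]
    p=np.array(p,float); R1=RT(zyaw,tilt); rv=(R0.inv()*R1).as_rotvec()
    k=n or int(max(np.ceil(np.linalg.norm(p-p0)/vmax),np.ceil(np.degrees(np.linalg.norm(rv))/amax),1))
    st=R.from_rotvec(rv/k); dp=(p-p0)/k; Rc=R0; rows=[]
    for i in range(k):
        rows.append(np.round(Rc.inv().apply(dp),4).tolist()); Rc=Rc*st
    print('n',k,'dr each',np.degrees(rv/k).round(2).tolist())
    for i in range(0,k,5): print(rows[i:i+5])
def show():
    o=ctrl.get_obs(); Rt=R.from_rotvec(o['tool_rot']).as_matrix()
    zy=np.degrees(np.arctan2(Rt[1,2],Rt[0,2])); t=np.degrees((RT(zy).inv()*R.from_rotvec(o['tool_rot'])).as_rotvec())
    print('t',round(o['t'],2),'p',np.round(o['tool_pos'],4),'zyaw',zy.round(2),'tilt',t.round(2),'F',np.round(o['contact_force'],1),'T',np.round(o['wrist_torque'],2),'open',round(o['opening'],4)); return o
E
python3 - <<'E'
from h import *
show(); plan([0.47,-0.36,0.24],-88)
E
```

```text
t 0.6 p [ 0.253  -0.5715  0.2453] zyaw -66.12 tilt [ 0.  0. -0.] F [0.4 0.  0.8] T [ 0.01 -0.05  0.01] open 0.0852
n 6 dr each [-0.0, 3.65, 0.0]
[[-0.0473, 0.0009, -0.0176], [-0.0461, 0.0009, -0.0206], [-0.0447, 0.0009, -0.0235], [-0.0431, 0.0009, -0.0263], [-0.0414, 0.0009, -0.0289]]
[[-0.0395, 0.0009, -0.0315]]
```

servo_tool(delta_pos=[[-0.047, 0.001, -0.018], [-0.046, 0.001, -0.021], [-0.045, 0.001, -0.023], [-0.043, 0.001, -0.026], [-0.041, 0.001, -0.029]], dr=[[0, 3.65, 0], [0, 3.65, 0], [0, 3.65, 0], [0, 3.65, 0], [0, 3.65, 0]], grip=[0.5, 0.5, 0.5, 0.5, 0.5])

```text
t: 1.23
tool_pos: [0.4368, -0.3943, 0.2408]
tool_rot: [-0.087, 2.177, -2.182]
contact_force: [0.2, -0.9, 0.2]
opening: 0.043
```

servo_tool(delta_pos=[[-0.04, 0.001, -0.031], [0, 0, 0]], dr=[[0, 3.65, 0], [0, 0, 0]], grip=[0.5, 0.5])

```text
t: 1.48
tool_pos: [0.4771, -0.3567, 0.24]
tool_rot: [-0.019, 2.208, -2.214]
contact_force: [-0.8, 0.2, 0.1]
opening: 0.0428
```

Run:
```python
from h import *
show(); w=ctrl.camera_params('wrist'); im=ctrl.get_image('wrist'); cv2.imwrite('pics/w1.png',im[:,:,::-1])
import pickle; pickle.dump(w,open('pics/w1.pkl','wb')); show()
```

```text
t 1.48 p [ 0.4771 -0.3567  0.24  ] zyaw -88.91 tilt [ 0.14 -0.    0.11] F [-0.8  0.2  0.1] T [ 0.02  0.04 -0.02] open 0.0428
t 1.52 p [ 0.4761 -0.3579  0.24  ] zyaw -88.99 tilt [ 0.17 -0.    0.08] F [-0.3 -0.8  0.5] T [-0.04  0.01 -0.02] open 0.0431
```

View pics/w1.png

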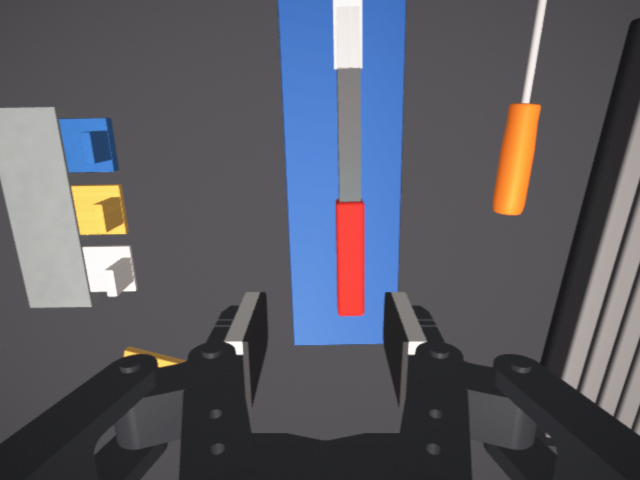

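Run:
```python
from h import *
import pickle
w=Cam('wrist',pickle.load(open('pics/w1.pkl','rb')))
print('shank',w.ray([[337.5,68],[361,68],[339,201],[361,201]],.021).round(4))
print('red end',w.ray([[338,315],[364,314]],.025).round(4))
print('mat near',w.ray([[294,345],[397,343]],.003).round(4))
print('rack front top', w.ray([[54,108],[90,305]],.017).round(4))
print('brass tab top', w.ray([[92,205],[94,229]],.038).round(4))
im=cv2.imread('pics/w1.png')[:,:,::-1]; crop(im,0,90,160,310,3.4*0.8,'pics/w1c.png')
plan([0.491,-0.3765,0.075],-88)
```

```text
shank [[ 0.5822 -0.3649  0.021 ]
 [ 0.5825 -0.383   0.021 ]
 [ 0.4782 -0.369   0.021 ]
 [ 0.4785 -0.3874  0.021 ]]
red end [[ 0.375  -0.3709  0.025 ]
 [ 0.3764 -0.3942  0.025 ]]
mat near [[ 0.3309 -0.3299  0.003 ]
 [ 0.3349 -0.4302  0.003 ]]
rack front top [[ 0.5485 -0.1401  0.017 ]
 [ 0.3769 -0.1454  0.017 ]]
brass tab top [[ 0.4747 -0.1713  0.038 ]
 [ 0.4549 -0.1703  0.038 ]]
n 3 dr each [-0.06, -0.33, -0.03]
[[-0.0048, 0.055, 0.0061], [-0.0048, 0.055, 0.0062], [-0.0047, 0.055, 0.0063]]
```

View pics/w1c.png

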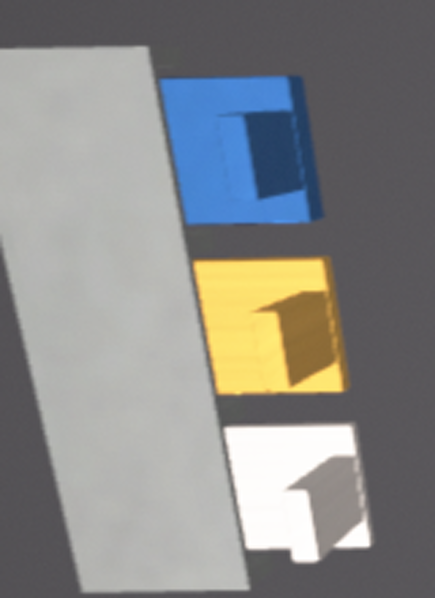

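servo_tool(delta_pos=[[-0.006, 0.055, 0.006], [-0.006, 0.055, 0.006], [-0.005, 0.055, 0.007], [0, 0, 0]], dr=[[0, -0.4, 0], [0, -0.4, 0], [0, -0.4, 0], [0, 0, 0]], grip=[0.5, 0.5, 0.5, 0.5])

```text
t: 2.02
tool_pos: [0.4925, -0.3832, 0.0743]
tool_rot: [-0.035, 2.191, -2.211]
contact_force: [-0.3, -0.6, 0.3]
opening: 0.0427
```

Run:
```python
from h import *
show(); plan([0.4925,-0.377,0.0195],-87.8)
```

```text
t 2.02 p [ 0.4925 -0.3832  0.0743] zyaw -87.93 tilt [ 0.51 -0.    0.23] F [-0.3 -0.6  0.3] T [0.03 0.01 0.03] open 0.0427
n 1 dr each [-0.51, -0.13, -0.23]
[[0.0, 0.0547, -0.0067]]
```

servo_tool(delta_pos=[[0, 0.04, -0.0065], [0, 0.01, 0], [0, 0.004, 0], [0, 0, 0]], dr=[[-0.5, -0.1, -0.2], [0, 0, 0], [0, 0, 0], [0, 0, 0]], grip=[0.5, 0.5, 0.5, 0.5])

```text
t: 2.52
tool_pos: [0.4957, -0.3844, 0.0301]
tool_rot: [-0.026, 2.185, -2.211]
contact_force: [-0.5, 0.0, -0.0]
opening: 0.0425
```

Run:
```python
from h import *
show(); im=ctrl.get_image('wrist'); cv2.imwrite('pics/w2.png',im[:,:,::-1]); plan([0.4925,-0.377,0.0195],-87.8)
```

```text
t 2.52 p [ 0.4957 -0.3844  0.0301] zyaw -88.01 tilt [ 0.69 -0.    0.62] F [-0.5  0.  -0. ] T [ 0.06 -0.05  0.03] open 0.0425
n 1 dr each [-0.75, -0.2, -0.68]
[[0.0035, 0.0111, -0.0081]]
```

View pics/w2.png

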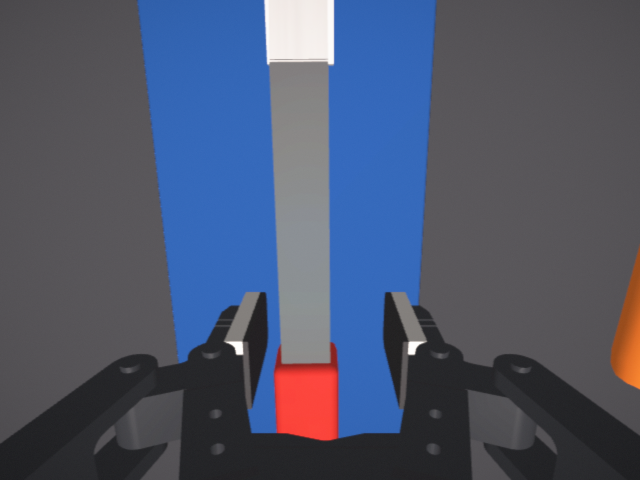

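servo_tool(delta_pos=[[0.003, 0, -0.009], [0.001, 0.006, -0.002]], dr=[[-0.8, -0.2, -0.7], [0, 0, 0]], grip=[0.5, 0.5])

```text
t: 2.82
tool_pos: [0.4932, -0.3748, 0.0277]
tool_rot: [-0.04, 2.198, -2.203]
contact_force: [-0.2, 0.8, 0.0]
opening: 0.0428
```

Run:
```python
from h import *
show(); im=ctrl.get_image('wrist'); cv2.imwrite('pics/w3.png',im[:,:,::-1]); plan([0.4925,-0.377,0.0195],-87.8)
w=Cam('wrist'); print(w.proj([[0.478,-.369,.021],[.478,-.387,.021]]))
```

```text
t 2.83 p [ 0.4932 -0.3748  0.0277] zyaw -87.78 tilt [ 0.13 -0.    0.15] F [-0.2  0.8  0. ] T [-0.02  0.    0.03] open 0.0428
n 1 dr each [-0.03, 0.01, -0.06]
[[0.0, 0.0068, 0.0029]]
[[308.96026703 360.15545447]
 [358.57896101 361.82651517]]
```

View pics/w3.png

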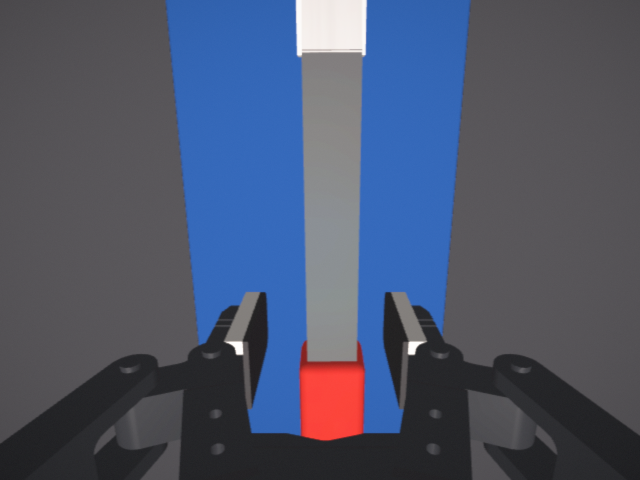

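servo_tool(delta_pos=[[0, 0.009, 0.002], [0, 0.001, 0], [0, 0, 0], [0, 0, 0], [0, 0, 0]], dr=[[0, 0, 0], [0, 0, 0], [0, 0, 0], [0, 0, 0], [0, 0, 0]], grip=[0.5, 0.5, 0.1, 0.1, 0.1], grip_force=70)

```text
t: 3.5
tool_pos: [0.4937, -0.377, 0.0176]
tool_rot: [-0.04, 2.199, -2.202]
contact_force: [0.4, 0.9, -0.5]
opening: 0.0167
```

Run:
```python
from h import *
show()
```

```text
t 3.5 p [ 0.4937 -0.377   0.0176] zyaw -87.76 tilt [ 0.09 -0.    0.14] F [ 0.4  0.9 -0.5] T [0.11 0.   0.08] open 0.0167
```

servo_tool(delta_pos=[[0, -0.02, 0], [0, -0.05, 0], [0, -0.05, 0], [0, -0.05, 0], [0, 0, 0]], dr=[[0, 0, 0], [0, 0, 0], [0, 0, 0], [0, 0, 0], [0, 0, 0]], grip=[0.1, 0.1, 0.1, 0.1, 0.1])

```text
t: 4.12
tool_pos: [0.488, -0.3718, 0.183]
tool_rot: [-0.056, 2.223, -2.193]
contact_force: [0.6, -0.6, -8.0]
opening: 0.0165
```

Run:
```python
from h import *
show(); plan([0.58,-0.085,0.22],-90)
```

```text
t 4.12 p [ 0.488  -0.3718  0.183 ] zyaw -87.8 tilt [-0.78 -0.   -0.69] F [ 0.6 -0.6 -8. ] T [-0.08 -0.04  0.01] open 0.0165
n 6 dr each [0.13, 0.37, 0.12]
[[-0.0171, -0.0057, -0.0473], [-0.0168, -0.0058, -0.0474], [-0.0165, -0.0059, -0.0474], [-0.0162, -0.0059, -0.0475], [-0.0159, -0.006, -0.0476]]
[[-0.0156, -0.0061, -0.0477]]
```

servo_tool(delta_pos=[[-0.017, -0.006, -0.047], [-0.017, -0.006, -0.047], [-0.0165, -0.006, -0.047], [-0.016, -0.006, -0.048], [-0.016, -0.006, -0.048]], dr=[[0.1, 0.4, 0.1], [0.1, 0.4, 0.1], [0.1, 0.4, 0.1], [0.1, 0.4, 0.1], [0.1, 0.4, 0.1]], grip=[0.1, 0.1, 0.1, 0.1, 0.1])

```text
t: 4.75
tool_pos: [0.5571, -0.1251, 0.1947]
tool_rot: [0.027, -2.224, 2.181]
contact_force: [-0.3, 0.7, -8.6]
opening: 0.0163
```

servo_tool(delta_pos=[[-0.015, -0.006, -0.045], [0, 0, 0], [0, 0, 0]], dr=[[0.1, 0.4, 0.1], [0, 0, 0], [0, 0, 0]], grip=[0.1, 0.1, 0.1])

```text
t: 5.12
tool_pos: [0.5673, -0.0739, 0.1892]
tool_rot: [0.042, -2.219, 2.169]
contact_force: [0.5, 0.3, -9.1]
opening: 0.0164
```

Run:
```python
from h import *
show(); w=ctrl.camera_params('wrist'); im=ctrl.get_image('wrist'); cv2.imwrite('pics/w4.png',im[:,:,::-1])
import pickle; pickle.dump(w,open('pics/w4.pkl','wb'))
```

```text
t 5.12 p [ 0.5673 -0.0739  0.1892] zyaw -90.49 tilt [-1.29 -0.03 -2.68] F [ 0.5  0.3 -9.1] T [-0.05 -0.03  0.02] open 0.0164
```

View pics/w4.png

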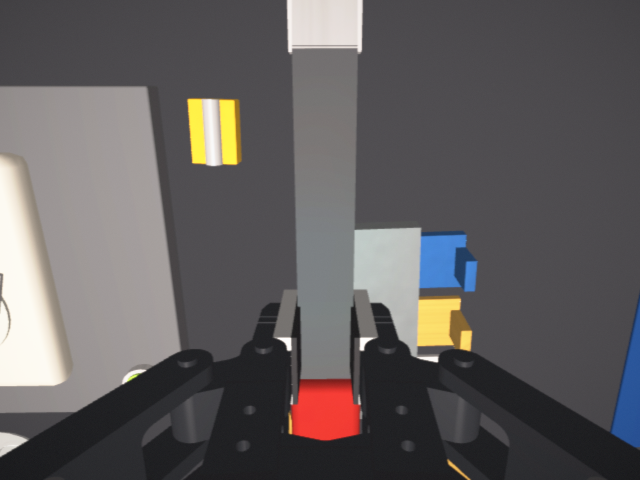

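Run:
```python
from h import *
import pickle
w=Cam('wrist',pickle.load(open('pics/w4.pkl','rb'))); t=Cam('top')
im=cv2.imread('pics/w4.png'); 
k=3; c=im[70:420,100:260]; cv2.imwrite('pics/w4a.png',cv2.resize(c,None,fx=1.7,fy=1.7)) 
cv2.imwrite('pics/w4b.png',cv2.resize(im[80:180,140:260],None,fx=6,fy=6,interpolation=cv2.INTER_CUBIC)); cv2.imwrite('pics/w4c.png',cv2.resize(im[210:370,350:490],None,fx=4,fy=4,interpolation=cv2.INTER_CUBIC))
```

```text
(no output)
```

View pics/w4b.png

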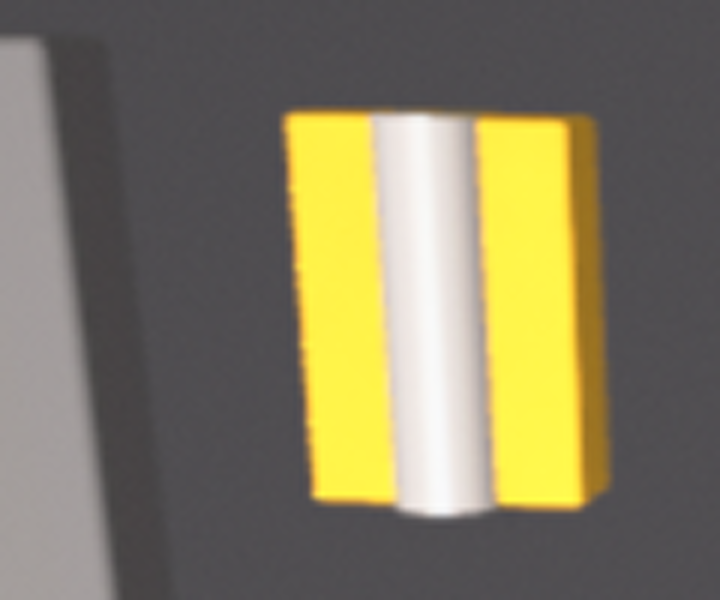

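View pics/w4c.png

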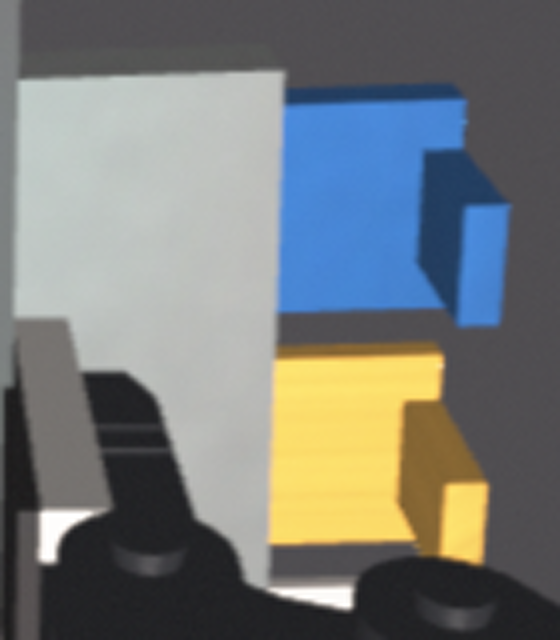

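View pics/w4a.png

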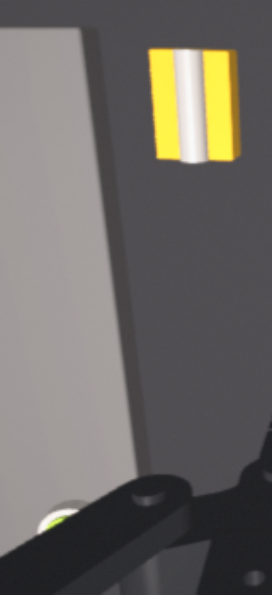

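Run:
```python
from h import *
import pickle
w=Cam('wrist',pickle.load(open('pics/w4.pkl','rb'))); t=Cam('top')
b=lambda a:np.array(a)/6+[140,80]; c=lambda a:np.array(a)/4+[350,210]
f=lambda a:np.array(a)/4+[160,150]
print('W slab top edge',w.ray([[147.5,86.3],[159.2,180],[181,346]],.039).round(4).tolist())
print('W slab low edge',w.ray([[158,88],[167.5,178]],.019).round(4).tolist())
print('T slab top edge',t.ray(f([[474.5,150],[474.5,568]]),.039).round(4).tolist())
print('W ridge',w.ray(b([[427,115],[438,512]]),.022).round(4).tolist())
print('W block top',w.ray(b([[285,112],[568,118],[313,500],[583,508]]),.016).round(4).tolist())
print('T ridge',t.ray(f([[533,165],[533,245]]),.022).round(4).tolist())
print('W rack front',w.ray(c([[285,70],[268,590]]),.017).round(4).tolist(),'T',t.ray(np.array([[138,55],[155,344]])/4+[320,215],.017).round(4).tolist())
print('W brass tab top far face corners',w.ray(c([[443,483],[487,483]]),.038).round(4).tolist(), 'plate far edge',w.ray(c([[275,352],[440,352]]),.006).round(4).tolist(),'plate near',w.ray(c([[272,544],[412,541]]),.006).round(4).tolist())
print('W blue plate',w.ray(c([[463,100]]),.010).round(4).tolist())
show()
```

```text
W slab top edge [[0.6486, 0.039, 0.039], [0.5897, 0.0397, 0.039], [0.4613, 0.0405, 0.039]]
W slab low edge [[0.6477, 0.0405, 0.019], [0.5871, 0.042, 0.019]]
T slab top edge [[0.645, 0.0393, 0.039], [0.3974, 0.0406, 0.039]]
W ridge [[0.6404, 0.0047, 0.022], [0.5965, 0.0077, 0.022]]
W block top [[0.6407, 0.0225, 0.016], [0.6398, -0.0096, 0.016], [0.597, 0.0242, 0.016], [0.5959, -0.0079, 0.016]]
T ridge [[0.6393, 0.0053, 0.022], [0.5901, 0.0057, 0.022]]
W rack front [[0.5492, -0.1408, 0.017], [0.4369, -0.1447, 0.017]] T [[0.5462, -0.1416, 0.017], [0.3731, -0.1474, 0.017]]
W brass tab top far face corners [[0.4752, -0.1709, 0.038], [0.4752, -0.179, 0.038]] plate far edge [[0.4857, -0.145, 0.006], [0.4858, -0.1782, 0.006]] plate near [[0.4406, -0.1473, 0.006], [0.4415, -0.1765, 0.006]]
W blue plate [[0.5409, -0.1762, 0.01]]
t 5.17 p [ 0.5672 -0.0739  0.189 ] zyaw -90.52 tilt [-1.33 -0.03 -2.7 ] F [-0.   0.4 -8.9] T [-0.03 -0.04  0.04] open 0.0163
```

```bash
cat >> h.py <<'E'
TOE=np.array([-0.2093,0.0146,0.])
def tcp_for_toe(toe,zyaw,tilt): return np.array(toe)-RT(zyaw,tilt).apply(TOE)
def toe_now():
    o=ctrl.get_obs(); return np.array(o['tool_pos'])+R.from_rotvec(o['tool_rot']).apply(TOE)
E
python3 - <<'E'
from h import *
ax=-RT(-0.4,-22).apply([1,0,0]); 
toe=np.array([0.6173,0.0555,0.005]); print(ax.round(4), tcp_for_toe(toe,-.4,-22), tcp_for_toe(toe-0.06*ax+[0,0,.03],-.4,-22))
plan([0.615,-0.23,0.19],-0.4,0)
E
```

```text
[ 0.0065  0.9272 -0.3746] [ 0.6159834  -0.13308573  0.09694204] [ 0.61559503 -0.1887154   0.14941844]
n 10 dr each [0.32, -9.01, 0.11]
[[-0.0049, -0.0007, 0.0156], [-0.0024, -0.0006, 0.0161], [0.0002, -0.0005, 0.0163], [0.0027, -0.0004, 0.0161], [0.0052, -0.0003, 0.0155]]
[[0.0076, -0.0003, 0.0145], [0.0097, -0.0002, 0.0131], [0.0117, -0.0002, 0.0114], [0.0133, -0.0001, 0.0095], [0.0146, -0.0001, 0.0073]]
```

servo_tool(delta_pos=[[-0.005, -0.004, 0.016], [-0.002, -0.004, 0.016], [0, -0.004, 0.016], [0.003, -0.003, 0.016], [0.005, -0.003, 0.016]], dr=[[0.3, -9, 0.3], [0.3, -9, 0.3], [0.3, -9, 0.3], [0.3, -9, 0.3], [0.3, -9, 0.3]], grip=[0.1, 0.1, 0.1, 0.1, 0.1])

```text
t: 5.8
tool_pos: [0.587, -0.1589, 0.1967]
tool_rot: [-0.756, 1.78, -1.738]
contact_force: [-0.1, 0.1, -8.1]
opening: 0.016
```

Run:
```python
from h import *
show(); plan([0.616,-0.22,0.19],-0.4,-3)
```

```text
t 5.8 p [ 0.587  -0.1589  0.1967] zyaw -44.46 tilt [-1.54 -0.01 -0.46] F [-0.1  0.1 -8.1] T [-0.05 -0.02  0.05] open 0.016
n 5 dr each [0.56, -8.8, -0.6]
[[0.0047, 0.001, 0.0127], [0.0065, 0.0012, 0.0119], [0.0083, 0.0014, 0.0107], [0.0098, 0.0016, 0.0093], [0.0111, 0.0018, 0.0077]]
```

servo_tool(delta_pos=[[0.005, -0.002, 0.013], [0.007, -0.002, 0.012], [0.008, -0.002, 0.011], [0.01, -0.002, 0.009], [0.011, -0.002, 0.008]], dr=[[0.5, -8.8, -0.6], [0.5, -8.8, -0.6], [0.5, -8.8, -0.6], [0.5, -8.8, -0.6], [0.5, -8.8, -0.6]], grip=[0.1, 0.1, 0.1, 0.1, 0.1])

```text
t: 6.42
tool_pos: [0.6115, -0.2294, 0.1989]
tool_rot: [-1.259, 1.193, -1.231]
contact_force: [-0.8, -0.2, -9.2]
opening: 0.0162
```

Run:
```python
from h import *
show(); ax=-RT(-0.4,-22).apply([1,0,0]); plan(tcp_for_toe(np.array([0.6173,0.0555,0.005])-0.07*ax+[0,0,.03],-.4,-22),-0.4,-22)
```

```text
t 6.42 p [ 0.6115 -0.2294  0.1989] zyaw 0.4 tilt [-0.91 -0.02 -2.7 ] F [-0.8 -0.2 -9.2] T [ 0.09 -0.01  0.02] open 0.0162
n 2 dr each [0.36, 0.49, -9.65]
[[-0.0168, 0.0221, 0.0025], [-0.0203, 0.019, 0.0022]]
```

servo_tool(delta_pos=[[-0.008, 0.009, 0.001], [-0.008, 0.009, 0.001], [-0.009, 0.009, 0.001], [0, 0, 0]], dr=[[0.3, 0.2, -6.4], [0.3, 0.2, -6.4], [0.3, 0.2, -6.4], [0, 0, 0]], grip=[0.1, 0.1, 0.1, 0.1])

```text
t: 6.92
tool_pos: [0.6091, -0.2146, 0.1611]
tool_rot: [-1.488, 1.016, -1.491]
contact_force: [-1.4, 0.8, -8.3]
opening: 0.0162
```

Run:
```python
from h import *
show(); print('toe',toe_now()); ax=-RT(-0.4,-22).apply([1,0,0]); plan(tcp_for_toe(np.array([0.6173,0.0555,0.005])-0.07*ax+[0,0,.02],-.4,-22),-0.4,-22)
im=ctrl.get_image('wrist'); cv2.imwrite('pics/w5.png',im[:,:,::-1]); im=ctrl.get_image('scene'); crop(im,230,150,460,330,3.4,'pics/s5.png')
```

```text
t 6.92 p [ 0.6091 -0.2146  0.1611] zyaw -0.66 tilt [ -0.35  -0.07 -22.02] F [-1.4  0.8 -8.3] T [ 0.66 -0.01  0.  ] open 0.0162
toe [ 0.61072372 -0.02608314  0.06907188]
n 1 dr each [0.42, -0.11, 0.02]
[[-0.0222, 0.0103, 0.0063]]
```

View pics/w5.png

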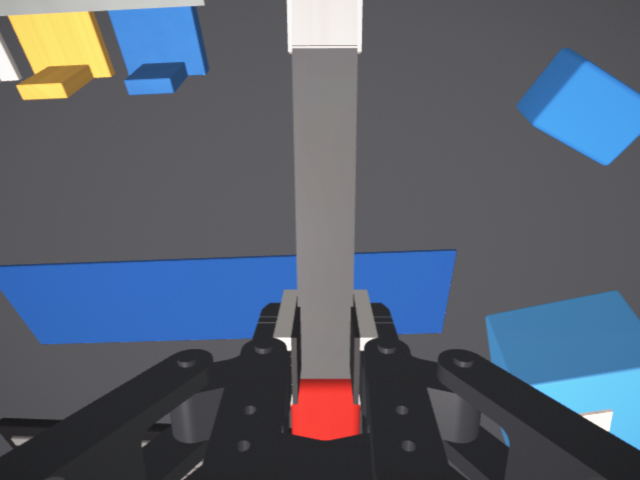

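View pics/s5.png

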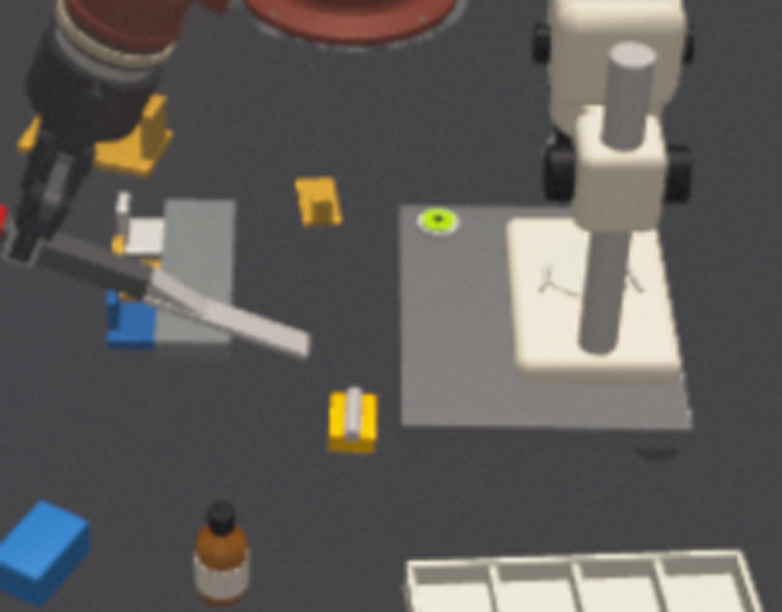

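Run:
```python
from h import *
s=Cam('scene'); q=s.proj(toe_now()); print((q-[230,150])*3.4)
# ridge, slab edge
print((s.proj([[0.6173+.022,.006,.022],[0.6173-.022,.006,.022],[.648,.0405,.019],[.648,.0395,.039]])-[230,150])*3.4)
top=ctrl.get_image('top'); cv2.imwrite('pics/t6.png',cv2.resize(top[170:320,260:420],None,fx=4,fy=4,interpolation=cv2.INTER_CUBIC)[:,:,::-1]); t=Cam('top'); print((t.proj(toe_now()+np.array([[-.011,0,.005],[.011,0,.005]]))-[260,170])*4); show()
```

```text
[[302.67066956 347.69890269]]
[[349.19447265 427.63491329]
 [349.60334233 384.67554357]
 [398.4972494  441.38967145]
 [398.81668832 420.69095352]]
[[189.31648669 124.54388535]
 [188.83783448  86.82981424]]
t 7.08 p [ 0.6115 -0.2174  0.1656] zyaw -0.76 tilt [ 6.000e-02  1.000e-02 -2.222e+01] F [ 0.6 -0.2 -8.1] T [ 0.6   0.03 -0.01] open 0.0167
```

View pics/t6.png

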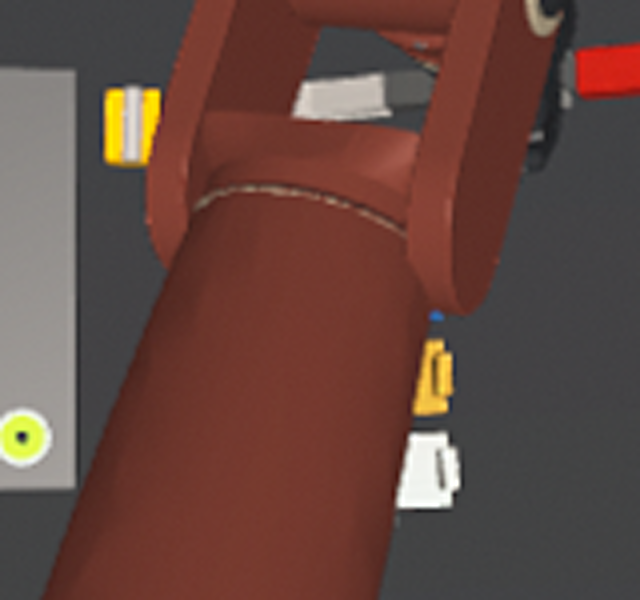

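Run:
```python
from h import *
ax=-RT(-0.4,-22).apply([1,0,0]); plan(tcp_for_toe(np.array([0.6173,0.0555,0.005])-0.06*ax+[0,0,.01],-.4,-22),-0.4,-22,n=2)
```

```text
n 2 dr each [0.04, -0.18, 0.11]
[[-0.0201, 0.0113, 0.0018], [-0.0201, 0.0113, 0.0019]]
```

servo_tool(delta_pos=[[-0.02, 0.011, 0.002], [-0.018, 0.009, 0.002], [0, 0, 0.001]], dr=[[0, -0.2, 0.1], [0, -0.2, 0.1], [0, 0, 0]], grip=[0.1, 0.1, 0.1])

```text
t: 7.45
tool_pos: [0.6177, -0.19, 0.1319]
tool_rot: [-1.481, 1.012, -1.492]
contact_force: [-0.6, -0.9, -9.2]
opening: 0.0161
```

```bash
cat >> h.py <<'E'
def ins(d,dz,tilt=-22,n=1,yaw=-0.4,toe=(0.6173,0.0555,0.005)):
    ax=-RT(yaw,tilt).apply([1,0,0]); tg=np.array(toe)-d*ax+[0,0,dz]; print('toe',toe_now().round(4),'err',(tg-toe_now()).round(4)); plan(tcp_for_toe(tg,yaw,tilt),yaw,tilt,n=n)
E
python3 - <<'E'
from h import *
show(); ins(.05,.004)
E
```

```text
t 7.45 p [ 0.6177 -0.19    0.1319] zyaw -0.56 tilt [ 4.00e-02  1.00e-02 -2.19e+01] F [-0.6 -0.9 -9.2] T [0.74 0.01 0.01] open 0.0161
toe [ 0.6196 -0.0012  0.0403] err [-0.0027  0.0104 -0.0125]
n 1 dr each [0.02, -0.17, -0.1]
[[-0.0143, 0.0074, -0.0022]]
```

servo_tool(delta_pos=[[-0.013, 0.005, -0.002], [0, 0, 0]], dr=[[0, -0.2, -0.1], [0, 0, 0]], grip=[0.1, 0.1])

```text
t: 7.7
tool_pos: [0.6158, -0.1788, 0.1214]
tool_rot: [-1.485, 1.008, -1.49]
contact_force: [-0.5, -0.5, -8.1]
opening: 0.0165
```

Run:
```python
from h import *
show(); ins(.035,.002)
im=ctrl.get_image('scene'); crop(im,290,200,410,300,6.5,'pics/s7.png')
```

```text
t 7.7 p [ 0.6158 -0.1788  0.1214] zyaw -0.34 tilt [-7.0e-02 -1.0e-02 -2.2e+01] F [-0.5 -0.5 -8.1] T [ 0.65 -0.06 -0.01] open 0.0165
toe [0.6168 0.0098 0.0295] err [ 0.0003  0.0133 -0.0094]
n 1 dr each [0.04, 0.08, -0.0]
[[-0.0158, 0.0037, -0.0001]]
```

View pics/s7.png

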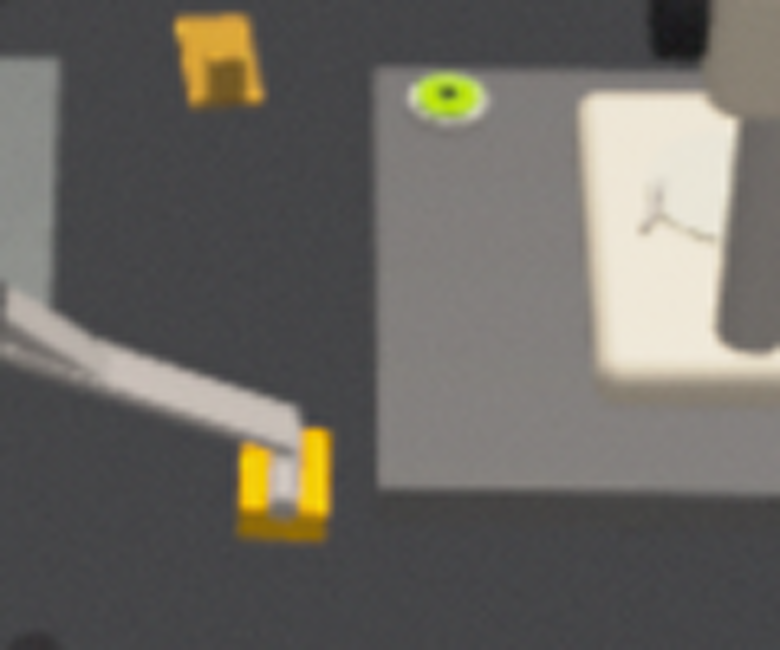

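servo_tool(delta_pos=[[-0.015, 0.003, 0], [-0.001, 0, 0]], dr=[[0, 0, 0], [0, 0, 0]], grip=[0.1, 0.1])

```text
t: 8.0
tool_pos: [0.6173, -0.1653, 0.1143]
tool_rot: [-1.483, 1.005, -1.493]
contact_force: [-0.8, 0.0, -8.4]
opening: 0.0163
```

Run:
```python
from h import *
show(); ins(.02,.000)
```

```text
t 8.0 p [ 0.6173 -0.1653  0.1143] zyaw -0.36 tilt [  0.16   0.03 -22.09] F [-0.8  0.  -8.4] T [ 0.7   0.04 -0.  ] open 0.0163
toe [0.6187 0.0232 0.0221] err [-0.0015  0.0138 -0.0096]
n 1 dr each [-0.17, -0.02, 0.09]
[[-0.0163, 0.004, -0.0015]]
```

servo_tool(delta_pos=[[-0.014, 0.004, -0.001], [-0.001, 0, 0]], dr=[[0, 0, 0], [0, 0, 0]], grip=[0.1, 0.1])

```text
t: 8.25
tool_pos: [0.6165, -0.1519, 0.1046]
tool_rot: [-1.483, 1.005, -1.494]
contact_force: [-0.1, -0.1, -9.6]
opening: 0.0164
```

Run:
```python
from h import *
show(); ins(.02,.000)
im=ctrl.get_image('scene'); crop(im,290,200,410,300,6.5,'pics/s8.png');ins(.0,.000)
```

```text
t 8.25 p [ 0.6165 -0.1519  0.1046] zyaw -0.34 tilt [  0.19   0.04 -22.09] F [-0.1 -0.1 -9.6] T [0.73 0.05 0.02] open 0.0164
toe [0.6179 0.0366 0.0123] err [-0.0007  0.0004  0.0002]
n 1 dr each [-0.2, -0.02, 0.09]
[[-0.0003, 0.0, -0.0006]]
toe [0.6188 0.0359 0.0131] err [-0.0015  0.0196 -0.0081]
n 1 dr each [-0.3, -0.05, 0.15]
[[-0.0212, 0.0007, -0.0014]]
```

View pics/s8.png

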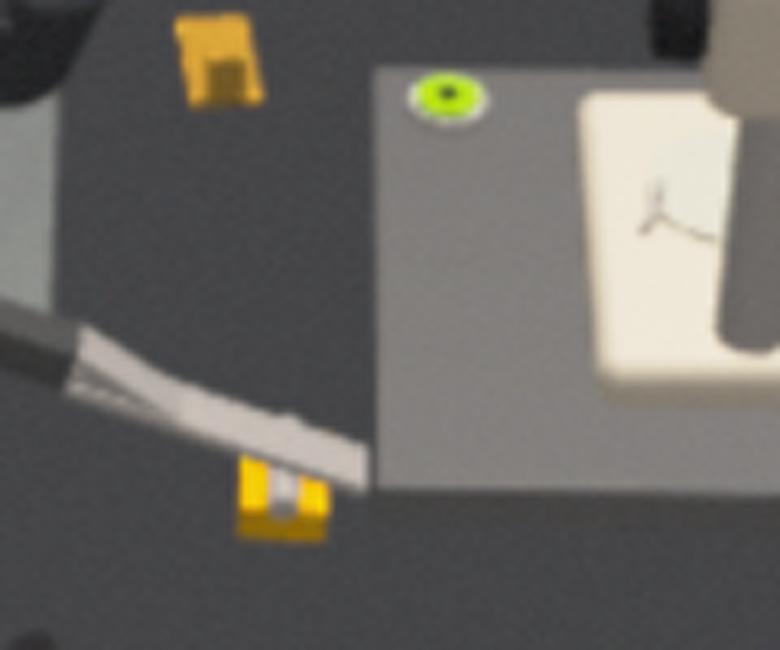

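servo_tool(delta_pos=[[-0.01, 0.001, -0.001], [-0.001, 0.001, 0]], dr=[[-0.2, 0, 0], [0, 0, 0]], grip=[0.1, 0.1])

```text
t: 8.55
tool_pos: [0.6167, -0.1426, 0.0998]
tool_rot: [-1.483, 1.006, -1.495]
contact_force: [0.0, -0.7, -8.7]
opening: 0.0163
```

Run:
```python
from h import *
show(); ins(.0,.000)
```

```text
t 8.55 p [ 0.6167 -0.1426  0.0998] zyaw -0.43 tilt [  0.16   0.03 -22.16] F [ 0.  -0.7 -8.7] T [ 0.69 -0.02 -0.06] open 0.0163
toe [0.6183 0.0457 0.0073] err [-0.001   0.0098 -0.0023]
n 1 dr each [-0.14, -0.09, 0.16]
[[-0.0099, -0.001, -0.0008]]
```

servo_tool(delta_pos=[[-0.01, -0.0015, -0.001], [-0.001, 0, 0]], dr=[[-0.1, 0, 0], [0, 0, 0]], grip=[0.1, 0.1])

```text
t: 8.8
tool_pos: [0.6158, -0.1312, 0.0969]
tool_rot: [-1.484, 1.007, -1.495]
contact_force: [-0.2, 0.1, -7.9]
opening: 0.0162
```

Run:
```python
from h import *
show(); ins(.0,.000)
im=ctrl.get_image('scene'); crop(im,290,200,410,300,6.5,'pics/s9.png')
```

```text
t 8.8 p [ 0.6158 -0.1312  0.0969] zyaw -0.47 tilt [ 8.000e-02  2.000e-02 -2.216e+01] F [-0.2  0.1 -7.9] T [ 0.66  0.01 -0.02] open 0.0162
toe [0.6175 0.0571 0.0044] err [-0.0002 -0.0016  0.0006]
n 1 dr each [-0.05, -0.1, 0.16]
[[0.0018, 0.0007, 0.0002]]
```

View pics/s9.png

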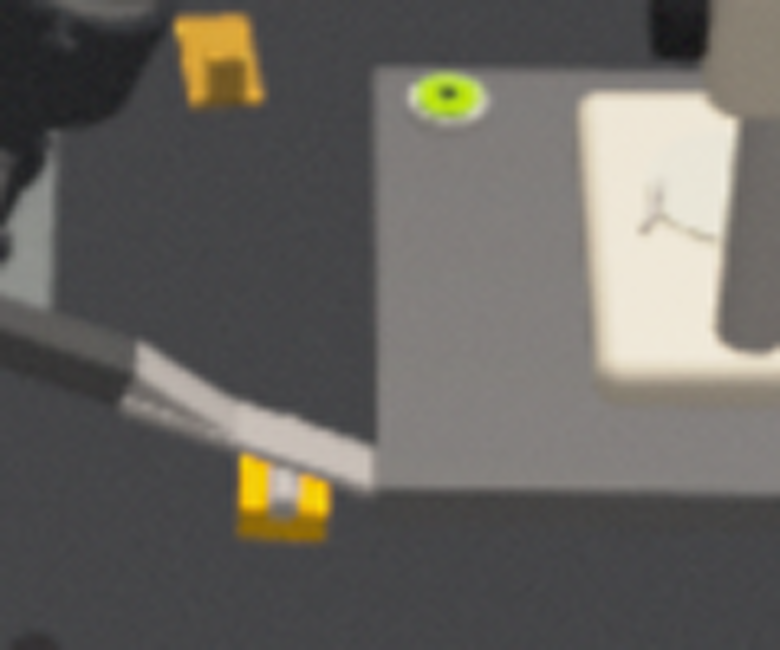

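```bash
cat >> h.py <<'E'
RY=0.006
def lever_pose(tilt,toey=0.0565,lift=0.0,yaw=-0.4):
    ph=np.radians(-tilt); z=.016+.006/np.cos(ph)-(toey-RY)*np.tan(ph)+lift
    return tcp_for_toe([0.6173,toey,z],yaw,tilt),RT(yaw,tilt)
def lever(tilts,toey=0.0565,lift=0.0,yaw=-0.4,x=None):
    o=ctrl.get_obs(); p,Rc=np.array(o['tool_pos']),R.from_rotvec(o['tool_rot']); D=[];A=[]
    print('toe',toe_now().round(4))
    for t in tilts:
        q,Rn=lever_pose(t,toey,lift,yaw); 
        D.append(Rc.inv().apply(q-p).round(4).tolist()); A.append(np.degrees((Rc.inv()*Rn).as_rotvec()).round(2).tolist()); p,Rc=q,Rn
    print(D);print(A)
E
python3 - <<'E'
from h import *
show(); lever([-20,-18,-16.5,-15.2,-14])
E
```

```text
t 8.85 p [ 0.616  -0.1315  0.0971] zyaw -0.47 tilt [ 1.100e-01  2.000e-02 -2.219e+01] F [ 0.1  0.4 -8.7] T [ 0.7   0.02 -0.  ] open 0.0164
toe [0.6178 0.0568 0.0046]
[[0.0005, 0.0086, -0.0001], [0.001, 0.0055, -0.0], [0.0007, 0.0042, -0.0], [0.0006, 0.0036, -0.0], [0.0005, 0.0033, 0.0]]
[[-0.08, -0.11, 2.19], [-0.0, 0.0, 2.0], [-0.0, -0.0, 1.5], [0.0, 0.0, 1.3], [0.0, -0.0, 1.2]]
```

servo_tool(delta_pos=[[0.0005, 0.007, 0], [0.001, 0.005, 0], [0.0007, 0.004, 0]], dr=[[-0.1, -0.1, 2.2], [0, 0, 2], [0, 0, 1.5]], grip=[0.1, 0.1, 0.1])

```text
t: 9.22
tool_pos: [0.6164, -0.1391, 0.083]
tool_rot: [-1.415, 1.064, -1.421]
contact_force: [0.4, 1.0, -9.5]
opening: 0.016
```

Run:
```python
from h import *
show(); lever([-15.5,-14.3,-13.2,-12.2,-11.2]); print(lever_pose(-16.5)[0])
```

```text
t 9.22 p [ 0.6164 -0.1391  0.083 ] zyaw -0.31 tilt [ 1.00e-02  0.00e+00 -1.64e+01] F [ 0.4  1.  -9.5] T [ 0.28 -0.06 -0.02] open 0.016
toe [0.6175 0.0576 0.0099]
[[0.0008, 0.0052, -0.0005], [0.0006, 0.0033, 0.0], [0.0005, 0.0031, 0.0], [0.0004, 0.0028, 0.0], [0.0004, 0.0028, -0.0]]
[[-0.04, 0.09, 0.9], [0.0, -0.0, 1.2], [0.0, -0.0, 1.1], [-0.0, 0.0, 1.0], [0.0, 0.0, 1.0]]
[ 0.61592794 -0.14002956  0.08074209]
```

servo_tool(delta_pos=[[0, 0.0025, 0], [0.0005, 0.001, 0]], dr=[[0, 0.1, 0], [0, 0, 0]], grip=[0.1, 0.1])

```text
t: 9.48
tool_pos: [0.6164, -0.141, 0.0799]
tool_rot: [-1.413, 1.066, -1.423]
contact_force: [-1.3, 2.5, -6.8]
opening: 0.0164
```

Run:
```python
from h import *
show(); lever([-15.5,-14.3,-13.2,-12.2,-11.2]); print(lever_pose(-16.5)[0])
```

```text
t 9.47 p [ 0.6164 -0.141   0.0799] zyaw -0.47 tilt [ 4.00e-02  1.00e-02 -1.64e+01] F [-1.3  2.5 -6.8] T [0.89 0.11 0.03] open 0.0164
toe [0.618  0.0556 0.0068]
[[-0.0002, 0.0016, -0.0005], [0.0006, 0.0033, 0.0], [0.0005, 0.0031, 0.0], [0.0004, 0.0028, 0.0], [0.0004, 0.0028, -0.0]]
[[-0.02, -0.08, 0.9], [0.0, -0.0, 1.2], [0.0, -0.0, 1.1], [-0.0, 0.0, 1.0], [0.0, 0.0, 1.0]]
[ 0.61592794 -0.14002956  0.08074209]
```

servo_tool(delta_pos=[[0, 0.002, 0], [0.0005, 0.0032, 0], [0.0005, 0.003, 0]], dr=[[0, 0, 1], [0, 0, 1.2], [0, 0, 1.1]], grip=[0.1, 0.1, 0.1])

```text
t: 9.85
tool_pos: [0.6168, -0.1435, 0.0724]
tool_rot: [-1.37, 1.098, -1.379]
contact_force: [-0.2, 2.9, -7.8]
opening: 0.0162
```

Run:
```python
from h import *
o=show(); lever([-12.2,-11.2,-10.2,-9.2,-8.2],toey=.056)
```

```text
t 9.85 p [ 0.6168 -0.1435  0.0724] zyaw -0.37 tilt [ 8.000e-02  1.000e-02 -1.292e+01] F [-0.2  2.9 -7.8] T [ 0.55  0.08 -0.  ] open 0.0162
toe [0.6182 0.0573 0.0114]
[[0.0014, 0.003, -0.0009], [0.0004, 0.0028, -0.0], [0.0004, 0.0028, 0.0], [0.0004, 0.0028, -0.0], [0.0004, 0.0028, 0.0]]
[[-0.08, 0.01, 0.72], [0.0, 0.0, 1.0], [-0.0, -0.0, 1.0], [-0.0, 0.0, 1.0], [0.0, -0.0, 1.0]]
```

servo_tool(delta_pos=[[0.0014, 0.003, -0.0005], [0.0006, 0.0029, 0], [0.0006, 0.0029, 0]], dr=[[0, 0, 0.9], [0, 0, 1.1], [0, 0, 1.1]], grip=[0.1, 0.1, 0.1])

```text
t: 10.22
tool_pos: [0.6166, -0.1462, 0.0636]
tool_rot: [-1.325, 1.13, -1.335]
contact_force: [0.0, 4.3, -7.0]
opening: 0.0161
```

Run:
```python
from h import *
o=show(); lever([-9.2,-8.2,-7.2,-6.2,-5.2],toey=.056)
im=ctrl.get_image('scene'); crop(im,290,200,410,300,6.5,'pics/s10.png')
```

```text
t 10.22 p [ 0.6166 -0.1462  0.0636] zyaw -0.36 tilt [ 0.13  0.01 -9.43] F [ 0.   4.3 -7. ] T [ 0.62 -0.01 -0.01] open 0.0161
toe [0.618  0.0579 0.0149]
[[0.0018, 0.002, -0.0008], [0.0004, 0.0028, 0.0], [0.0003, 0.0028, -0.0], [0.0003, 0.0028, -0.0], [0.0003, 0.0028, 0.0]]
[[-0.14, 0.02, 0.23], [0.0, -0.0, 1.0], [0.0, -0.0, 1.0], [-0.0, 0.0, 1.0], [0.0, -0.0, 1.0]]
```

View pics/s10.png

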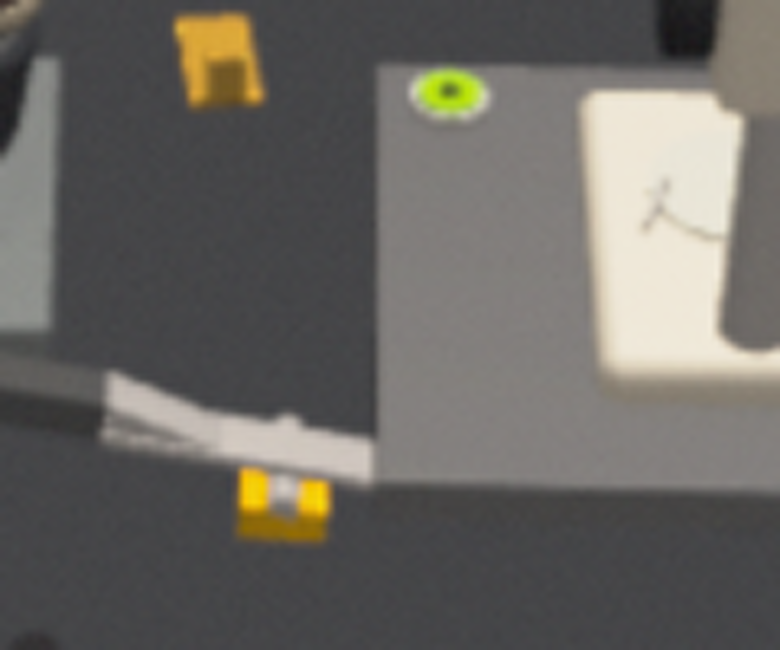

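servo_tool(delta_pos=[[0.001, 0.003, -0.0005], [0.0008, 0.003, 0], [0.0007, 0.003, 0], [0.0007, 0.003, 0]], dr=[[0, 0, 1.1], [0, 0, 1.1], [0, 0, 1.1], [0, 0, 1.1]], grip=[0.1, 0.1, 0.1, 0.1])

```text
t: 10.78
tool_pos: [0.6166, -0.1491, 0.0507]
tool_rot: [-1.262, 1.173, -1.274]
contact_force: [0.5, 6.3, -7.6]
opening: 0.0162
```

Run:
```python
from h import *
o=show(); lever([-4.2,-3.2,-2.2,-1.2,-0.2],toey=.0575)
im=ctrl.get_image('scene'); crop(im,290,200,410,300,6.5,'pics/s11.png')
```

```text
t 10.78 p [ 0.6166 -0.1491  0.0507] zyaw -0.37 tilt [ 0.2   0.01 -4.53] F [ 0.5  6.3 -7.6] T [ 0.6  -0.14 -0.01] open 0.0162
toe [0.618  0.0584 0.0196]
[[0.0009, 0.0026, -0.0007], [0.0003, 0.0028, 0.0], [0.0003, 0.0028, -0.0], [0.0003, 0.0028, 0.0], [0.0002, 0.0028, -0.0]]
[[-0.21, 0.02, 0.33], [0.0, -0.0, 1.0], [0.0, 0.0, 1.0], [0.0, -0.0, 1.0], [0.0, 0.0, 1.0]]
```

View pics/s11.png

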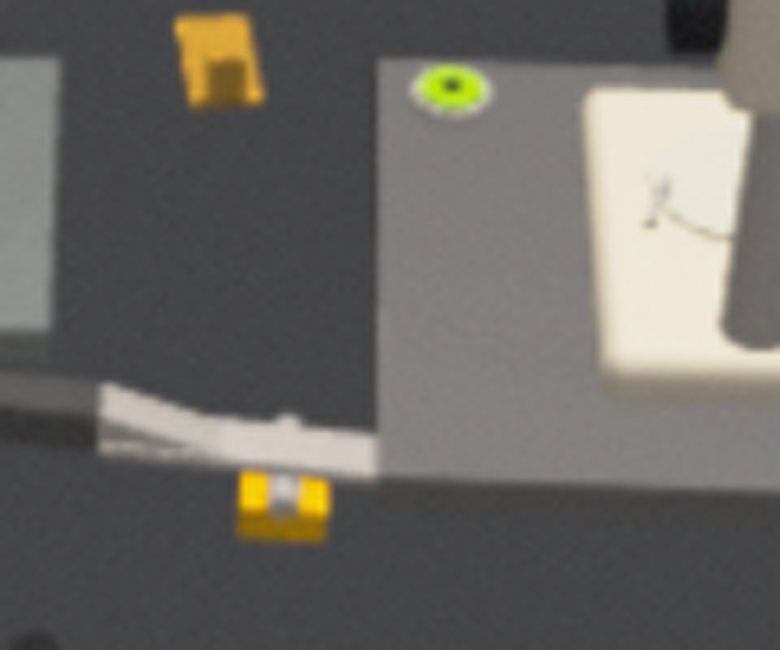

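servo_tool(delta_pos=[[0, 0.0028, -0.0005], [0.0002, 0.0028, 0], [0.0002, 0.0028, 0], [0.0002, 0.0028, 0]], dr=[[-0.1, 0, 1.0], [0, 0, 1.0], [0, 0, 1.0], [0, 0, 1.0]], grip=[0.1, 0.1, 0.1, 0.1])

```text
t: 11.32
tool_pos: [0.6167, -0.1508, 0.039]
tool_rot: [-1.208, 1.209, -1.219]
contact_force: [1.0, 5.3, -6.8]
opening: 0.0167
```

Run:
```python
from h import *
o=show(); lever([0.5,1.5,2.5,3.5,4.2],toey=.0584)
```

```text
t 11.32 p [ 0.6167 -0.1508  0.039 ] zyaw -0.34 tilt [ 0.18  0.   -0.29] F [ 1.   5.3 -6.8] T [ 0.32 -0.06  0.02] open 0.0167
toe [0.618  0.0585 0.0233]
[[0.0002, 0.0037, -0.0009], [0.0002, 0.0027, -0.0], [0.0002, 0.0027, 0.0], [0.0002, 0.0027, 0.0], [0.0001, 0.0019, 0.0]]
[[-0.18, 0.06, 0.79], [0.0, 0.0, 1.0], [0.0, 0.0, 1.0], [0.0, -0.0, 1.0], [0.0, 0.0, 0.7]]
```

servo_tool(delta_pos=[[0.0002, 0.003, -0.0005], [0.0002, 0.0028, 0], [0.0002, 0.0028, 0], [0.0002, 0.0028, 0]], dr=[[-0.1, 0, 1.0], [0, 0, 1.0], [0, 0, 1.0], [0, 0, 1.0]], grip=[0.1, 0.1, 0.1, 0.1])

```text
t: 11.82
tool_pos: [0.6173, -0.1516, 0.0282]
tool_rot: [-1.154, 1.241, -1.164]
contact_force: [1.5, 6.4, -6.4]
opening: 0.0161
```

Run:
```python
from h import *
o=show(); lever([4.2,4.5],toey=.0585)
im=ctrl.get_image('scene'); crop(im,230,180,430,320,4,'pics/s12.png')
```

```text
t 11.82 p [ 0.6173 -0.1516  0.0282] zyaw -0.24 tilt [ 0.2  -0.01  3.9 ] F [ 1.5  6.4 -6.4] T [ 0.08 -0.11  0.1 ] open 0.0161
toe [0.6182 0.0582 0.0279]
[[-0.0001, 0.0031, -0.0015], [0.0001, 0.0008, -0.0]]
[[-0.18, 0.17, 0.3], [-0.0, -0.0, 0.3]]
```

View pics/s12.png

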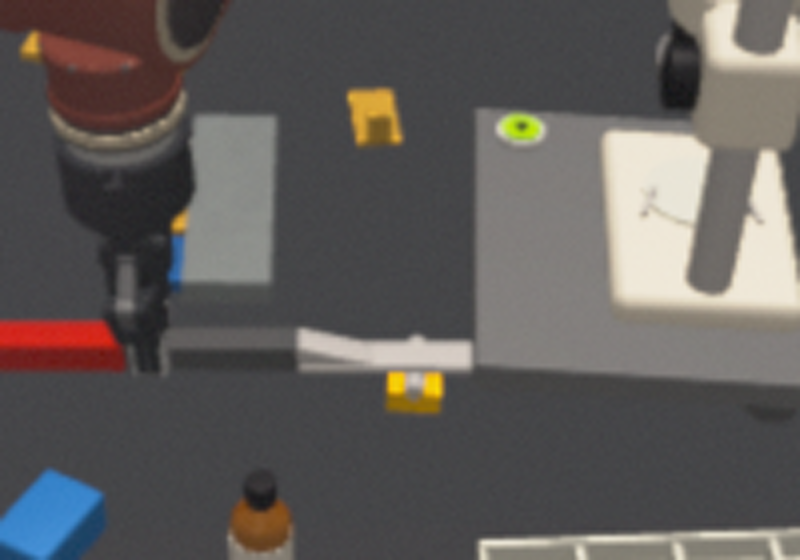

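servo_tool(delta_pos=[[0, 0.0025, -0.001], [0, 0.002, 0], [0, 0.001, 0]], dr=[[-0.1, 0.1, 0.5], [0, 0, 0.3], [0, 0, 0]], grip=[0.1, 0.1, 0.1])

```text
t: 12.25
tool_pos: [0.6175, -0.1517, 0.0239]
tool_rot: [-1.142, 1.249, -1.152]
contact_force: [-0.1, 5.2, -3.9]
opening: 0.0164
```

Run:
```python
from h import *
o=show(); print(toe_now())
```

```text
t 12.25 p [ 0.6175 -0.1517  0.0239] zyaw -0.27 tilt [ 0.2  -0.01  4.83] F [-0.1  5.2 -3.9] T [0.4  0.06 0.24] open 0.0164
[0.6184456  0.05811116 0.02702129]
```

servo_tool(delta_pos=[[0, 0.0015, 0], [0, 0.0005, 0], [0, 0, 0], [0, 0, 0], [0, 0, 0]], dr=[[0, 0, 0], [0, 0, 0], [0, 0, 0], [0, 0, 0], [0, 0, 0]], grip=[0.1, 0.1, 0.25, 0.4, 0.5])

```text
t: 12.88
tool_pos: [0.6213, -0.1557, 0.0287]
tool_rot: [-1.141, 1.24, -1.158]
contact_force: [0.0, -0.0, -0.5]
opening: 0.0427
```

Run:
```python
from h import *
o=show(); 
im=ctrl.get_image('scene'); crop(im,230,180,430,320,4,'pics/s13.png')
```

```text
t 12.88 p [ 0.6213 -0.1557  0.0287] zyaw -0.2 tilt [ 0.61 -0.02  4.56] F [ 0.  -0.  -0.5] T [-0.03  0.03  0.03] open 0.0427
```

View pics/s13.png

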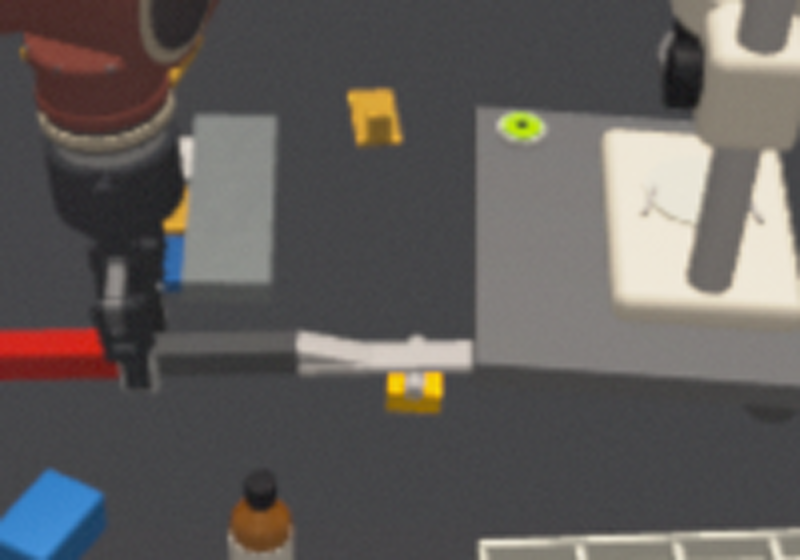

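Run:
```python
from h import *
plan([0.615,-0.158,0.10],1,2,n=2); plan([0.463,-0.175,0.10],2,0,start=(np.array([0.615,-0.158,0.10]),RT(1,2)))
```

```text
n 2 dr each [-0.35, -0.58, -1.27]
[[-0.0017, -0.0356, -0.0028], [-0.0009, -0.0356, -0.003]]
n 3 dr each [-0.01, -0.33, -0.67]
[[0.0048, -0.0002, -0.0508], [0.0045, -0.0001, -0.0508], [0.0042, -0.0001, -0.0508]]
```

servo_tool(delta_pos=[[0, -0.035, 0], [0, -0.035, 0], [0.004, -0.005, -0.05], [0.005, 0, -0.05], [0.005, 0, -0.05]], dr=[[-0.3, -0.6, -1.3], [-0.3, -0.6, -1.3], [0, -0.3, -0.7], [0, -0.3, -0.7], [0, -0.3, -0.7]], grip=[0.5, 0.5, 0.42, 0.42, 0.42])

```text
t: 13.55
tool_pos: [0.4717, -0.1812, 0.1085]
tool_rot: [-1.228, 1.172, -1.193]
contact_force: [-0.6, -0.7, 0.6]
opening: 0.0359
```

Run:
```python
from h import *
show(); plan([0.463,-0.175,0.08],2,0)
im=ctrl.get_image('wrist'); cv2.imwrite('pics/w14.png',im[:,:,::-1]); show()
import pickle; pickle.dump(ctrl.camera_params('wrist'),open('pics/w14.pkl','wb'))
```

```text
t 13.55 p [ 0.4717 -0.1812  0.1085] zyaw 2.1 tilt [ 0.42  0.   -0.6 ] F [-0.6 -0.7  0.6] T [0.   0.   0.03] open 0.0359
n 1 dr each [-0.42, 0.1, 0.6]
[[-0.0068, 0.0284, -0.0087]]
t 13.6 p [ 0.4654 -0.18    0.1056] zyaw 2.05 tilt [-0.06 -0.   -0.46] F [ 1.3  0.1 -3.1] T [ 0.06 -0.03  0.01] open 0.0355
```

View pics/w14.png

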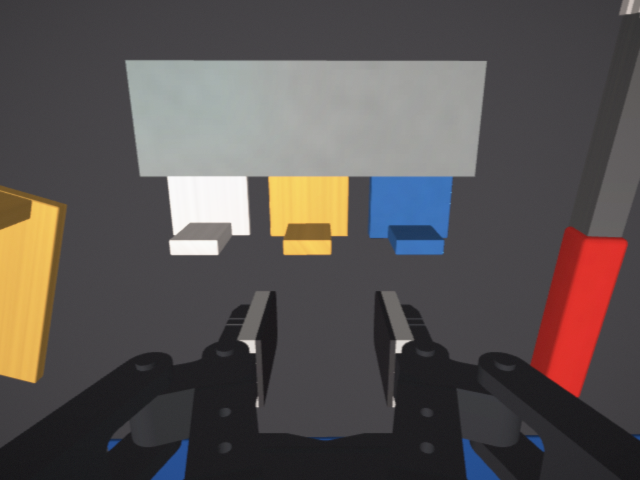

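```bash
cat >> h.py <<'E'
CT=np.array([-0.0721,-0.1289,0.0003]); CR=np.array([[0,.96,.281],[0,-.281,.96],[1,0,0]])
def wcam(pos,rv):
    c=Cam('wrist'); Rt=R.from_rotvec(rv).as_matrix(); c.e=np.array(pos)+Rt@CT; c.R=Rt@CR; return c
E
python3 - <<'E'
from h import *
o=ctrl.get_obs(); w=wcam(o['tool_pos'],o['tool_rot']); q=Cam('wrist'); print(w.e-q.e, np.abs(w.R-q.R).max())
w=wcam([0.4717,-0.1812,0.1085],RT(2.1,-.6).as_rotvec())
print(w.ray([[284,236],[332,236],[284,254],[332,254]],.038).round(4))
print('plate end',w.ray([[270,237],[348,236]],.006).round(4)); print('rack front', w.ray([[139,176],[476,176]],.017).round(4))
E
```

```text
[-2.74658616e-04  6.54253997e-04 -2.39321254e-05] 0.0008213427438570585
[[ 0.4514 -0.1691  0.038 ]
 [ 0.4749 -0.1683  0.038 ]
 [ 0.4514 -0.1785  0.038 ]
 [ 0.4753 -0.1776  0.038 ]]
plate end [[ 0.4405 -0.1799  0.006 ]
 [ 0.485  -0.1777  0.006 ]]
rack front [[ 0.3737 -0.1457  0.017 ]
 [ 0.5491 -0.1393  0.017 ]]
```

Run:
```python
from h import *
show(); plan([0.463,-0.174,0.05],2.1,0,n=1)
```

```text
t 13.6 p [ 0.4654 -0.18    0.1056] zyaw 2.05 tilt [-0.06 -0.   -0.46] F [ 1.3  0.1 -3.1] T [ 0.06 -0.03  0.01] open 0.0355
n 1 dr each [0.06, -0.05, 0.46]
[[-0.0065, 0.0556, -0.0021]]
```

servo_tool(delta_pos=[[-0.0065, 0.04, -0.002], [0, 0, 0], [0, 0, 0]], dr=[[0, 0, 0.4], [0, 0, 0], [0, 0, 0]], grip=[0.42, 0.42, 0.42])

```text
t: 13.98
tool_pos: [0.4635, -0.1754, 0.068]
tool_rot: [-1.225, 1.179, -1.189]
contact_force: [0.3, 0.2, 1.0]
opening: 0.0357
```

Run:
```python
from h import *
show(); plan([0.463,-0.174,0.024],2.1,0,n=1)
```

```text
t 13.97 p [ 0.4635 -0.1754  0.068 ] zyaw 1.94 tilt [ 0.22  0.   -0.26] F [0.3 0.2 1. ] T [ 0.01 -0.06  0.  ] open 0.0357
n 1 dr each [-0.22, -0.16, 0.26]
[[-0.0016, 0.044, -0.0006]]
```

servo_tool(delta_pos=[[-0.0015, 0.032, -0.0005], [0, 0.006, 0], [0, 0, 0]], dr=[[-0.2, -0.1, 0.2], [0, 0, 0], [0, 0, 0]], grip=[0.42, 0.42, 0.42])

```text
t: 14.35
tool_pos: [0.4682, -0.1767, 0.035]
tool_rot: [-1.224, 1.173, -1.191]
contact_force: [-0.6, -0.8, -0.3]
opening: 0.0356
```

Run:
```python
from h import *
show(); plan([0.463,-0.174,0.024],2.1,0,n=1)
im=ctrl.get_image('wrist'); cv2.imwrite('pics/w15.png',im[:,:,::-1])
```

```text
t 14.35 p [ 0.4682 -0.1767  0.035 ] zyaw 2.08 tilt [ 0.48  0.   -0.36] F [-0.6 -0.8 -0.3] T [-0.02 -0.01  0.07] open 0.0356
n 1 dr each [-0.48, -0.02, 0.36]
[[-0.003, 0.011, -0.0052]]
```

View pics/w15.png

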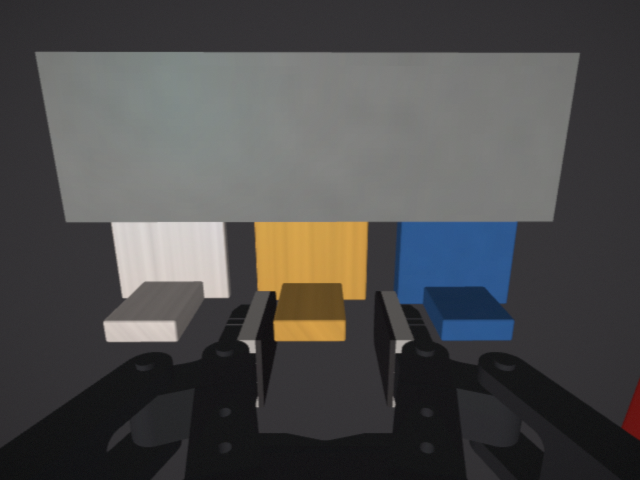

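servo_tool(delta_pos=[[-0.003, 0.005, -0.006], [-0.0005, 0.006, -0.001], [0, 0, 0]], dr=[[-0.5, 0, 0.4], [0, 0, 0], [0, 0, 0]], grip=[0.42, 0.42, 0.42])

```text
t: 14.78
tool_pos: [0.462, -0.174, 0.0256]
tool_rot: [-1.225, 1.18, -1.184]
contact_force: [-0.2, -0.3, -1.1]
opening: 0.036
```

Run:
```python
from h import *
show(); plan([0.463,-0.174,0.024],2.1,0,n=1)
im=ctrl.get_image('wrist'); cv2.imwrite('pics/w16.png',im[:,:,::-1])
```

```text
t 14.78 p [ 0.462  -0.174   0.0256] zyaw 2.09 tilt [ 0.13  0.   -0.04] F [-0.2 -0.3 -1.1] T [-0.04 -0.02 -0.01] open 0.036
n 1 dr each [-0.13, -0.01, 0.04]
[[0.0, 0.0016, 0.001]]
```

View pics/w16.png

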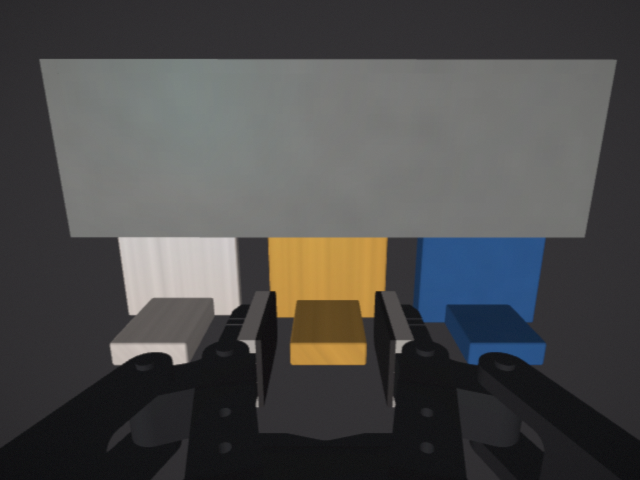

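Tab (cols 292–365) is centred between the pads, the middle-sized brass shim in the middle hole. Closing.

servo_tool(delta_pos=[[0, 0.001, 0.0005], [0, 0, 0], [0, 0, 0], [0, 0, 0]], dr=[[0, 0, 0], [0, 0, 0], [0, 0, 0], [0, 0, 0]], grip=[0.2, 0.2, 0.2, 0.2], grip_force=60)

```text
t: 15.32
tool_pos: [0.4632, -0.1744, 0.0256]
tool_rot: [-1.225, 1.179, -1.185]
contact_force: [-0.2, 0.6, 0.8]
opening: 0.0226
```

Run:
```python
from h import *
show()
```

```text
t 15.32 p [ 0.4632 -0.1744  0.0256] zyaw 2.1 tilt [ 0.17  0.   -0.08] F [-0.2  0.6  0.8] T [ 0.03  0.15 -0.07] open 0.0226
```

servo_tool(delta_pos=[[0.004, -0.0025, 0], [0.012, -0.001, 0], [0.012, 0, 0]], dr=[[0, 0, 0], [0, 0, 0], [0, 0, 0]], grip=[0.2, 0.2, 0.2])

```text
t: 15.7
tool_pos: [0.4635, -0.2032, 0.0283]
tool_rot: [-1.226, 1.179, -1.183]
contact_force: [-0.1, -0.6, -1.5]
opening: 0.0223
```

Run:
```python
from h import *
show(); d=-RT(2.1).apply([0,0,0]); x=RT(2.1).apply([1,0,0]); plan(np.array([0.4632,-.1744,.0285])+x*0.060,2.1,0,n=3)
```

```text
t 15.7 p [ 0.4635 -0.2032  0.0283] zyaw 2.17 tilt [ 0.1   0.   -0.06] F [-0.1 -0.6 -1.5] T [-0.08 -0.05 -0.03] open 0.0223
n 3 dr each [-0.03, 0.02, 0.02]
[[0.0104, -0.0, 0.0002], [0.0104, -0.0, 0.0002], [0.0104, -0.0001, 0.0003]]
```

Drawing cleanly. Out the rest of the way, then up.

servo_tool(delta_pos=[[0.013, 0, 0], [0.013, 0, 0], [0.012, 0, 0], [0, -0.03, 0], [0, -0.04, 0]], dr=[[0, 0, 0], [0, 0, 0], [0, 0, 0], [0, 0, 0], [0, 0, 0]], grip=[0.2, 0.2, 0.2, 0.2, 0.2])

```text
t: 16.32
tool_pos: [0.4619, -0.2449, 0.0954]
tool_rot: [-1.227, 1.19, -1.178]
contact_force: [0.1, -0.6, -1.8]
opening: 0.0228
```

Run:
```python
from h import *
show(); 
im=ctrl.get_image('wrist'); cv2.imwrite('pics/w17.png',im[:,:,::-1])
```

```text
t 16.32 p [ 0.4619 -0.2449  0.0954] zyaw 1.99 tilt [-0.33  0.    0.25] F [ 0.1 -0.6 -1.8] T [-0.06 -0.08 -0.02] open 0.0228
```

View pics/w17.png

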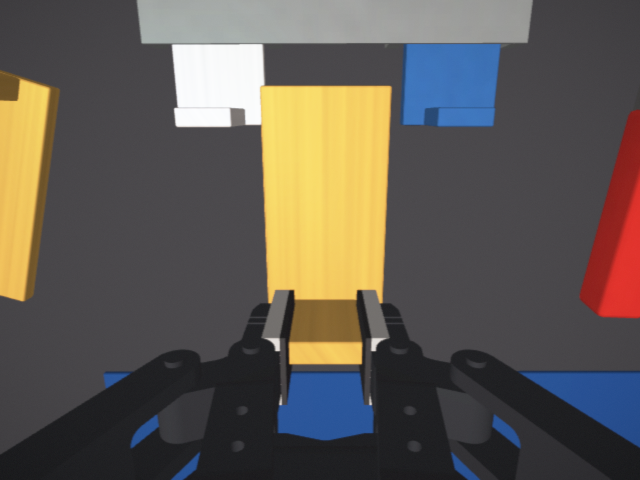

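Run:
```python
from h import *
o=ctrl.get_obs(); w=Cam('wrist'); Rt=R.from_rotvec(o['tool_rot'])
P=w.ray([[262,87],[390,87],[267,298],[383,298],[288,342],[363,342],[288,363],[363,363]],[o['tool_pos'][2]-.0196]*4+[o['tool_pos'][2]+.0124]*4)
print(Rt.inv().apply(P-o['tool_pos']).round(4))
```

```text
[[-0.0792  0.0194 -0.0202]
 [-0.0792  0.0195  0.0222]
 [-0.0029  0.0195 -0.0215]
 [-0.0029  0.0196  0.0229]
 [-0.0028 -0.0124 -0.0108]
 [-0.0028 -0.0124  0.0124]
 [ 0.0046 -0.0124 -0.011 ]
 [ 0.0047 -0.0124  0.0126]]
```

Run:
```python
from h import *
plan([0.522,-0.06,0.10],-0.4,0)
im=ctrl.get_image('top'); cv2.imwrite('pics/t18.png',cv2.resize(im[150:310,160:320],None,fx=4,fy=4,interpolation=cv2.INTER_CUBIC)[:,:,::-1])
```

```text
n 4 dr each [-0.03, 0.6, 0.03]
[[-0.0463, 0.0004, 0.0158], [-0.0464, 0.0005, 0.0153], [-0.0466, 0.0005, 0.0148], [-0.0468, 0.0005, 0.0144]]
```

View pics/t18.png

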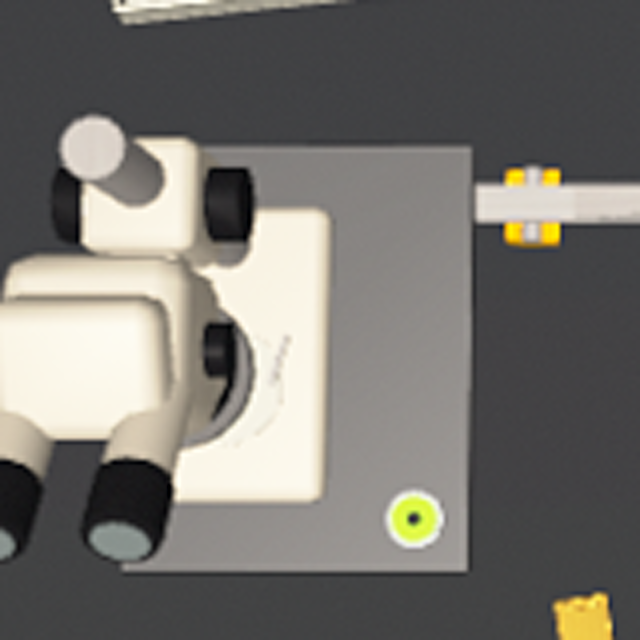

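Run:
```python
from h import *
t=Cam('top'); f=lambda a:np.array(a)/4+[160,150]
print(t.ray(f([[472,147],[467.5,570]]),.050).round(4)); print(t.ray(f([[474.5,150],[474.5,568]]),.039).round(4))
```

```text
[[0.6442 0.0399 0.05  ]
 [0.3964 0.0437 0.05  ]]
[[0.645  0.0393 0.039 ]
 [0.3974 0.0406 0.039 ]]
```

servo_tool(delta_pos=[[-0.046, 0, 0.016], [-0.046, 0, 0.015], [-0.047, 0, 0.015], [-0.042, 0, 0.013], [0, 0, 0]], dr=[[0, 0.6, 0], [0, 0.6, 0], [0, 0.6, 0], [0, 0.6, 0], [0, 0, 0]], grip=[0.2, 0.2, 0.2, 0.2, 0.2])

```text
t: 17.05
tool_pos: [0.5216, -0.0623, 0.0955]
tool_rot: [-1.205, 1.215, -1.221]
contact_force: [-0.7, -0.5, -2.6]
opening: 0.0227
```

Run:
```python
from h import *
show(); plan([0.522,-0.058,0.0275],-0.4,0)
```

```text
t 17.05 p [ 0.5216 -0.0623  0.0955] zyaw -0.67 tilt [ 0.09  0.   -0.16] F [-0.7 -0.5 -2.6] T [-0.13  0.07 -0.05] open 0.0227
n 2 dr each [-0.04, -0.13, 0.08]
[[-0.0022, 0.034, 0.0001], [-0.0022, 0.034, 0.0001]]
```

servo_tool(delta_pos=[[-0.002, 0.035, 0], [-0.002, 0.026, 0], [0, 0.002, 0]], dr=[[0, 0, 0.1], [0, 0, 0.1], [0, 0, 0]], grip=[0.2, 0.2, 0.2])

```text
t: 17.42
tool_pos: [0.5208, -0.06, 0.0288]
tool_rot: [-1.204, 1.218, -1.217]
contact_force: [0.0, -0.5, -2.6]
opening: 0.0227
```

Run:
```python
from h import *
show(); plan([0.522,-0.058,0.0268],-0.6,0)
im=ctrl.get_image('scene'); crop(im,250,160,450,310,4,'pics/s19.png'); show()
```

```text
t 17.43 p [ 0.5208 -0.06    0.0288] zyaw -0.64 tilt [-0.03 -0.   -0.02] F [ 0.  -0.5 -2.6] T [-0.08  0.02  0.02] open 0.0227
n 1 dr each [0.03, -0.04, 0.02]
[[-0.0021, 0.002, 0.0012]]
t 17.48 p [ 0.5214 -0.0602  0.0296] zyaw -0.65 tilt [ 0.05  0.   -0.04] F [-0.4  0.  -1.7] T [-0.06 -0.    0.  ] open 0.0226
```

View pics/s19.png

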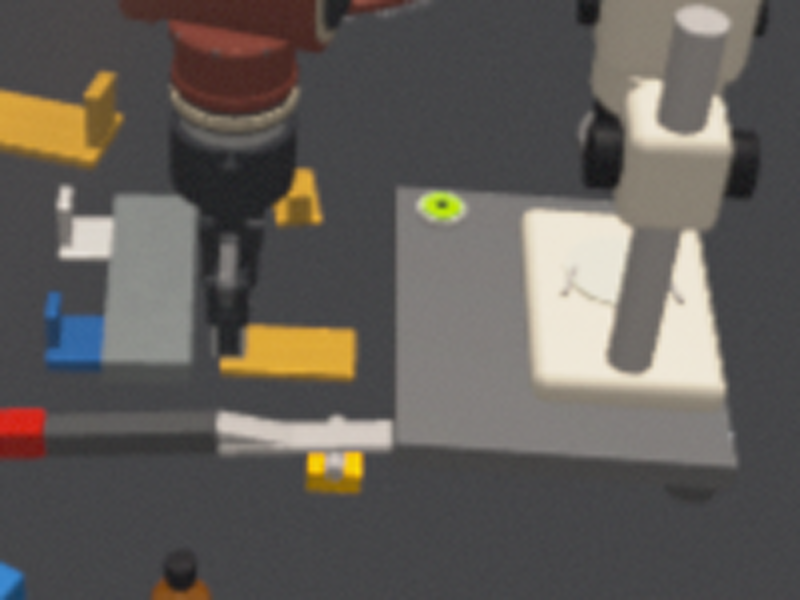

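servo_tool(delta_pos=[[-0.015, 0.002, 0.0005], [-0.015, 0.001, 0.0003], [-0.014, 0, 0]], dr=[[0, 0, 0], [0, 0, 0], [0, 0, 0]], grip=[0.2, 0.2, 0.2])

```text
t: 17.85
tool_pos: [0.5248, -0.0153, 0.0291]
tool_rot: [-1.199, 1.215, -1.223]
contact_force: [1.2, 0.4, -2.4]
opening: 0.0224
```

Run:
```python
from h import *
show(); plan([0.522,0.0165,0.0265],-0.6,0,n=3)
```

```text
t 17.85 p [ 0.5248 -0.0153  0.0291] zyaw -0.8 tilt [ 0.32  0.   -0.07] F [ 1.2  0.4 -2.4] T [-0.11  0.03 -0.03] open 0.0224
n 3 dr each [-0.11, -0.07, 0.02]
[[-0.0106, 0.0008, -0.0011], [-0.0106, 0.0009, -0.0011], [-0.0106, 0.0009, -0.0011]]
```

servo_tool(delta_pos=[[0, 0.003, -0.003], [-0.008, 0.001, 0], [-0.008, 0.0005, 0]], dr=[[-0.3, -0.2, 0], [0, 0, 0], [0, 0, 0]], grip=[0.2, 0.2, 0.2])

```text
t: 18.23
tool_pos: [0.5227, 0.0025, 0.0256]
tool_rot: [-1.205, 1.212, -1.218]
contact_force: [-0.0, -1.4, 0.2]
opening: 0.0228
```

Run:
```python
from h import *
show(); plan([0.522,0.0165,0.0265],-0.6,0,n=2)
```

```text
t 18.23 p [0.5227 0.0025 0.0256] zyaw -0.46 tilt [ 0.14  0.   -0.14] F [-0.  -1.4  0.2] T [-0.26  0.05  0.07] open 0.0228
n 2 dr each [-0.07, 0.07, 0.07]
[[-0.007, -0.0005, -0.0004], [-0.007, -0.0004, -0.0004]]
```

servo_tool(delta_pos=[[-0.007, -0.0005, -0.0003], [-0.0075, 0, -0.0003]], dr=[[0, 0, 0], [0, 0, 0]], grip=[0.2, 0.2])

```text
t: 18.48
tool_pos: [0.5222, 0.018, 0.0261]
tool_rot: [-1.205, 1.213, -1.218]
contact_force: [0.7, 0.3, -1.8]
opening: 0.0225
```

Run:
```python
from h import *
show(); plan([0.522,0.0165,0.0258],-0.6,0,n=2)
im=ctrl.get_image('scene'); crop(im,250,160,450,310,4,'pics/s20.png'); show()
```

```text
t 18.48 p [0.5222 0.018  0.0261] zyaw -0.48 tilt [ 0.14  0.   -0.12] F [ 0.7  0.3 -1.8] T [-0.04  0.03  0.05] open 0.0225
n 2 dr each [-0.07, 0.06, 0.06]
[[0.0008, 0.0001, -0.0001], [0.0008, 0.0001, -0.0001]]
t 18.52 p [0.522  0.0187 0.026 ] zyaw -0.45 tilt [ 0.13  0.   -0.09] F [ 0.6  0.8 -1. ] T [0.02 0.03 0.07] open 0.0224
```

View pics/s20.png

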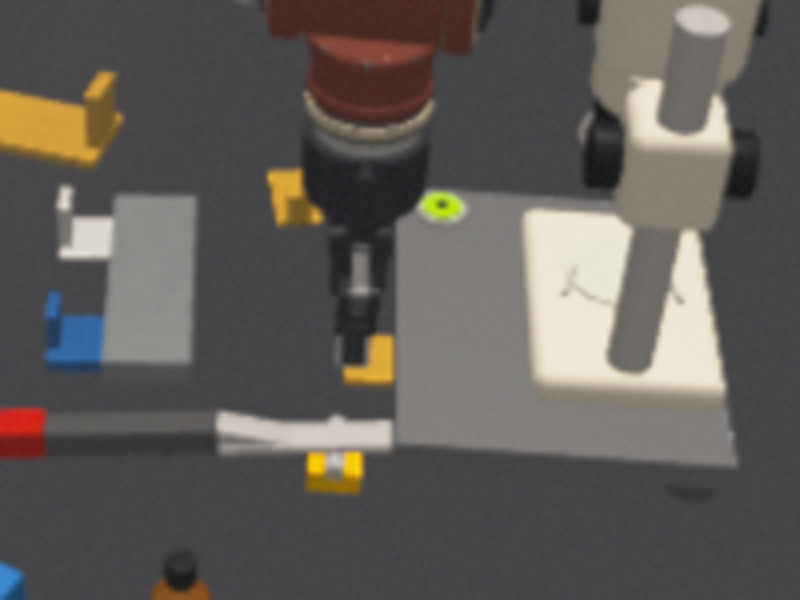

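servo_tool(delta_pos=[[0.002, 0.0005, 0], [0, 0, 0], [0, 0, 0], [0, 0, 0]], dr=[[0, 0, 0], [0, 0, 0], [0, 0, 0], [0, 0, 0]], grip=[0.2, 0.2, 0.42, 0.42])

```text
t: 19.02
tool_pos: [0.5228, 0.0165, 0.0263]
tool_rot: [-1.204, 1.212, -1.218]
contact_force: [-0.3, -0.5, 0.5]
opening: 0.0359
```

Run:
```python
from h import *
show()
im=ctrl.get_image('wrist'); cv2.imwrite('pics/w21.png',im[:,:,::-1]); show()
```

```text
t 19.02 p [0.5228 0.0165 0.0263] zyaw -0.47 tilt [ 0.21  0.   -0.08] F [-0.3 -0.5  0.5] T [-0.03  0.01  0.06] open 0.0359
t 19.07 p [0.5228 0.0166 0.0263] zyaw -0.47 tilt [ 0.21  0.   -0.08] F [0.3 0.4 0.6] T [-0.01 -0.02  0.05] open 0.0357
```

View pics/w21.png

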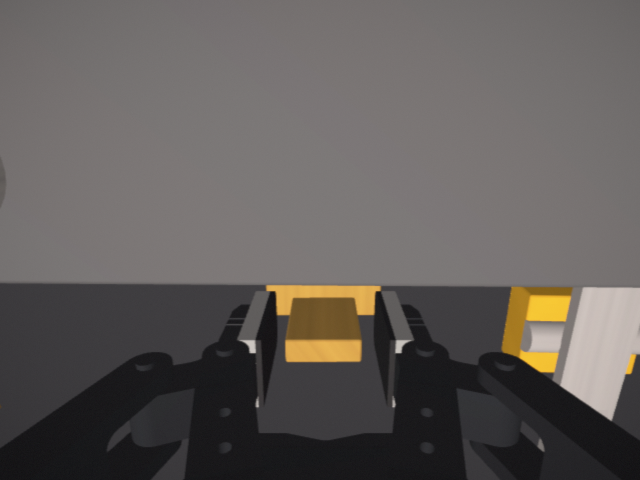

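Run:
```python
from h import *
w=Cam('wrist'); print('edge top',w.ray([[200,283],[325,284],[500,285]],.0505).round(4)); print('tab',w.ray([[288,337],[360,337],[286,360],[361,360]],.038).round(4))
```

```text
edge top [[0.4903 0.0445 0.0505]
 [0.5236 0.0438 0.0505]
 [0.5704 0.0431 0.0505]]
tab [[0.5119 0.0209 0.038 ]
 [0.5343 0.0206 0.038 ]
 [0.511  0.0127 0.038 ]
 [0.5348 0.0125 0.038 ]]
```

servo_tool(delta_pos=[[0, -0.02, 0], [0, -0.04, 0], [0.02, -0.04, 0.02], [0.04, -0.01, 0.03], [0.04, 0, 0.03]], dr=[[0, 0, 0], [0, 0, 0], [0, 0, 0], [0, 0, 0], [0, 0, 0]], grip=[0.42, 0.42, 0.42, 0.5, 0.5])

```text
t: 19.7
tool_pos: [0.6023, -0.0846, 0.1402]
tool_rot: [-1.206, 1.209, -1.215]
contact_force: [0.3, 0.6, 1.1]
opening: 0.0427
```

Run:
```python
from h import *
show(); plan([0.6165,-0.152,0.08],-0.3,4.5)
im=ctrl.get_image('scene'); crop(im,300,180,420,270,6,'pics/s22.png')
im=ctrl.get_image('wrist'); cv2.imwrite('pics/w22.png',im[:,:,::-1]); show()
```

```text
t 19.7 p [ 0.6023 -0.0846  0.1402] zyaw -0.24 tilt [ 0.21  0.   -0.11] F [0.3 0.6 1.1] T [ 0.01 -0.01 -0.01] open 0.0427
n 2 dr each [-0.11, 0.03, 2.3]
[[0.0336, 0.0302, 0.0071], [0.0348, 0.0288, 0.0072]]
t 19.8 p [ 0.6034 -0.0872  0.1397] zyaw -0.49 tilt [ 0.24  0.   -0.18] F [-0.  -0.1  0.8] T [ 0.07 -0.02  0.02] open 0.0425
```

View pics/s22.png

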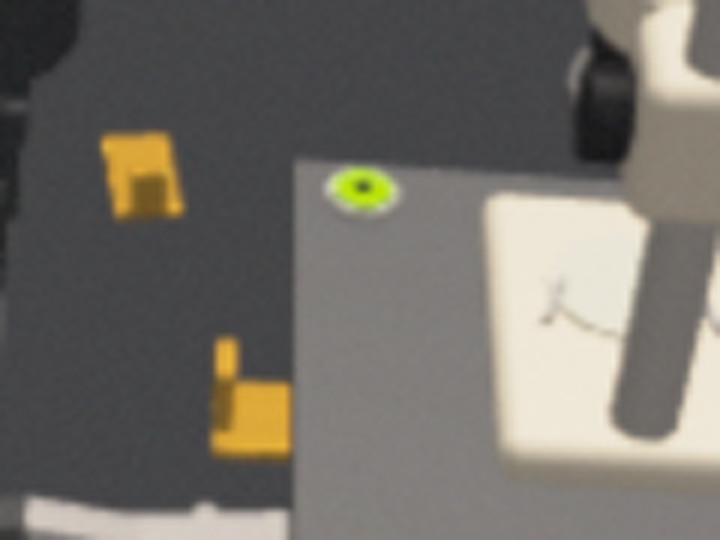

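View pics/w22.png

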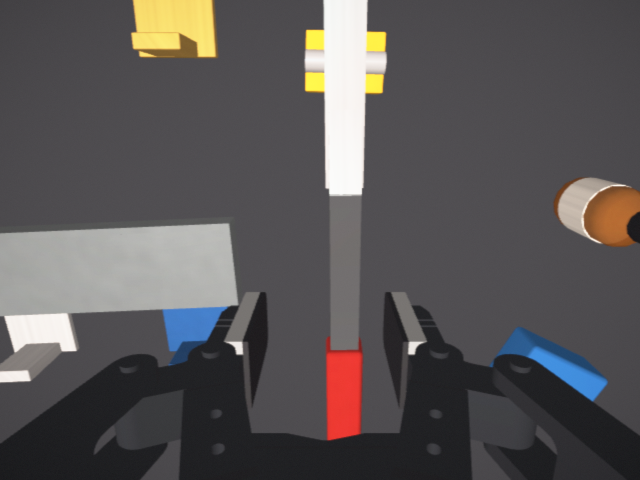

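Run:
```python
from h import *
plan([0.6165,-0.152,0.07],-0.3,4.6,n=2)
```

```text
n 2 dr each [-0.12, -0.09, 2.39]
[[0.0322, 0.035, 0.0067], [0.0337, 0.0336, 0.0067]]
```

servo_tool(delta_pos=[[0.033, 0.03, 0.006], [0.032, 0.03, 0.006], [0, 0, 0], [0, 0, 0]], dr=[[0, 0, 2.4], [0, 0, 2.4], [0, 0, 0], [0, 0, 0]], grip=[0.5, 0.5, 0.5, 0.5])

```text
t: 20.3
tool_pos: [0.6156, -0.1512, 0.0781]
tool_rot: [-1.139, 1.25, -1.155]
contact_force: [-0.5, -0.1, 0.1]
opening: 0.0427
```

Run:
```python
from h import *
show(); plan([0.6172,-0.152,0.0245],-0.3,4.6,n=2)
im=ctrl.get_image('wrist'); cv2.imwrite('pics/w23.png',im[:,:,::-1])
```

```text
t 20.3 p [ 0.6156 -0.1512  0.0781] zyaw -0.47 tilt [ 0.31 -0.01  4.82] F [-0.5 -0.1  0.1] T [-0.02  0.   -0.  ] open 0.0427
n 2 dr each [-0.16, -0.07, -0.11]
[[0.0026, 0.0267, 0.0007], [0.0026, 0.0267, 0.0007]]
```

View pics/w23.png

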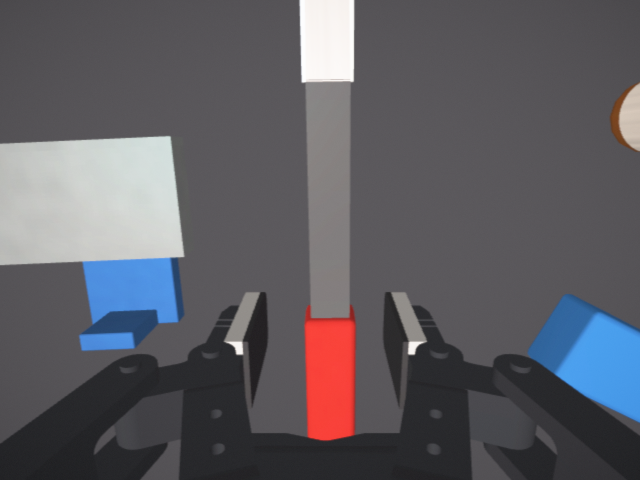

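Bar centred between the jaws. Descend.

servo_tool(delta_pos=[[0.0025, 0.033, 0.0005], [0.002, 0.015, 0], [0, 0, 0], [0, 0, 0]], dr=[[-0.2, 0, -0.2], [0, 0, 0], [0, 0, 0], [0, 0, 0]], grip=[0.5, 0.5, 0.5, 0.5])

```text
t: 20.85
tool_pos: [0.6188, -0.1489, 0.0339]
tool_rot: [-1.144, 1.241, -1.158]
contact_force: [1.0, -0.5, 0.2]
opening: 0.0429
```

Run:
```python
from h import *
show(); plan([0.6175,-0.152,0.0245],-0.3,4.7,n=1)
im=ctrl.get_image('wrist'); cv2.imwrite('pics/w24.png',im[:,:,::-1])
```

```text
t 20.85 p [ 0.6188 -0.1489  0.0339] zyaw -0.18 tilt [ 0.49 -0.02  4.46] F [ 1.  -0.5  0.2] T [-0.05  0.03 -0.01] open 0.0429
n 1 dr each [-0.48, 0.16, 0.24]
[[0.0038, 0.0092, -0.0014]]
```

View pics/w24.png

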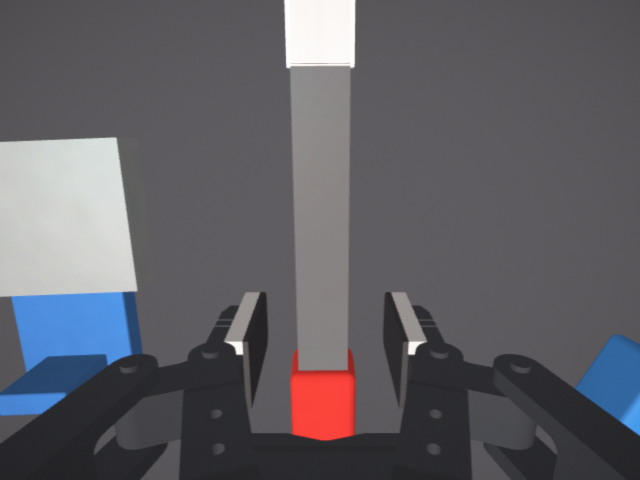

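servo_tool(delta_pos=[[0.003, 0.008, -0.0015], [0.0005, 0.0015, 0], [0, 0, 0], [0, 0, 0], [0, 0, 0]], dr=[[-0.5, 0, 0.2], [0, 0, 0], [0, 0, 0], [0, 0, 0], [0, 0, 0]], grip=[0.5, 0.5, 0.1, 0.1, 0.1], grip_force=70)

```text
t: 21.52
tool_pos: [0.6184, -0.1526, 0.0258]
tool_rot: [-1.148, 1.246, -1.152]
contact_force: [-1.3, -0.1, -0.4]
opening: 0.0161
```

Run:
```python
from h import *
show(); print(toe_now())
```

```text
t 21.52 p [ 0.6184 -0.1526  0.0258] zyaw -0.09 tilt [ 0.11 -0.    4.6 ] F [-1.3 -0.1 -0.4] T [-0.01  0.06  0.19] open 0.0161
[0.6186908  0.05720876 0.0280761 ]
```

Run:
```python
from h import *
lever([3.8,2.8,1.8,0.8,-.2],toey=.0572,lift=.002,yaw=-0.1)
```

```text
toe [0.6187 0.0572 0.0281]
[[-0.0002, -0.0023, -0.0014], [-0.0002, -0.0027, 0.0], [-0.0002, -0.0028, -0.0], [-0.0003, -0.0028, -0.0], [-0.0003, -0.0028, -0.0]]
[[-0.1, 0.02, -0.8], [0.0, -0.0, -1.0], [-0.0, 0.0, -1.0], [0.0, 0.0, -1.0], [0.0, 0.0, -1.0]]
```

servo_tool(delta_pos=[[0, -0.003, 0], [0, -0.003, 0], [0, -0.003, 0]], dr=[[0, 0, -0.9], [0, 0, -1.0], [0, 0, -1.0]], grip=[0.1, 0.1, 0.1])

```text
t: 21.9
tool_pos: [0.6172, -0.1523, 0.0334]
tool_rot: [-1.187, 1.225, -1.19]
contact_force: [0.4, 1.1, -1.7]
opening: 0.0161
```

Run:
```python
from h import *
show(); lever([1,0,-1,-2,-3],toey=.0572,lift=.002,yaw=-0.1)
im=ctrl.get_image('scene'); crop(im,290,180,410,300,5,'pics/s25.png')
```

```text
t 21.9 p [ 0.6172 -0.1523  0.0334] zyaw -0.17 tilt [-0.02  0.    1.65] F [ 0.4  1.1 -1.7] T [ 0.25  0.   -0.12] open 0.0161
toe [0.6179 0.0573 0.0249]
[[-0.0001, -0.0024, -0.0003], [-0.0003, -0.0028, 0.0], [-0.0003, -0.0028, 0.0], [-0.0003, -0.0028, 0.0], [-0.0003, -0.0028, -0.0]]
[[0.02, -0.07, -0.65], [-0.0, 0.0, -1.0], [-0.0, -0.0, -1.0], [0.0, -0.0, -1.0], [-0.0, 0.0, -1.0]]
```

View pics/s25.png

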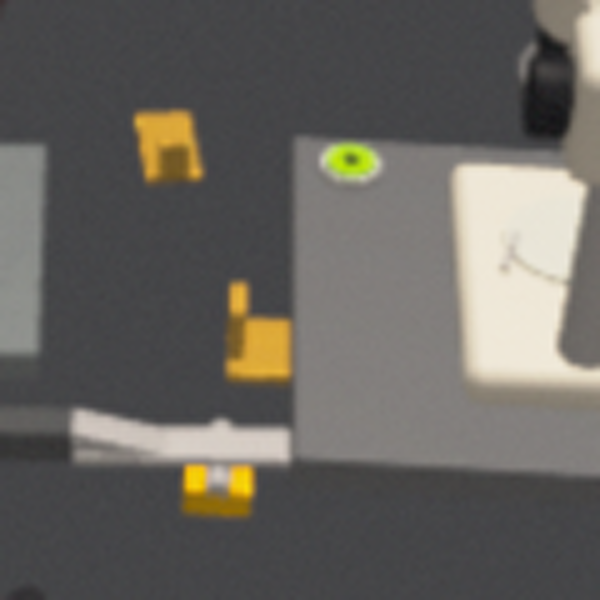

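servo_tool(delta_pos=[[0, -0.0027, 0], [-0.0003, -0.0028, 0], [-0.0003, -0.0028, 0]], dr=[[0, 0, -0.8], [0, 0, -1.0], [0, 0, -1.0]], grip=[0.1, 0.1, 0.1])

```text
t: 22.32
tool_pos: [0.6168, -0.1515, 0.0419]
tool_rot: [-1.226, 1.201, -1.229]
contact_force: [0.6, 0.2, -5.3]
opening: 0.0157
```

Run:
```python
from h import *
show(); lever([-2.5,-3.5,-4.5,-5.5,-6.5],toey=.0572,lift=.002,yaw=-0.1)
```

```text
t 22.32 p [ 0.6168 -0.1515  0.0419] zyaw -0.2 tilt [-0.06 -0.   -1.35] F [ 0.6  0.2 -5.3] T [ 0.17 -0.13 -0.22] open 0.0157
toe [0.6175 0.0574 0.0223]
[[-0.0002, -0.0036, 0.0001], [-0.0003, -0.0028, -0.0], [-0.0003, -0.0028, 0.0], [-0.0004, -0.0028, -0.0], [-0.0004, -0.0028, 0.0]]
[[0.06, -0.1, -1.15], [0.0, 0.0, -1.0], [-0.0, -0.0, -1.0], [0.0, 0.0, -1.0], [-0.0, 0.0, -1.0]]
```

servo_tool(delta_pos=[[-0.0003, -0.003, 0], [-0.0003, -0.0028, 0], [-0.0003, -0.0028, 0], [-0.0003, -0.0028, 0]], dr=[[0, 0, -1.0], [0, 0, -1.0], [0, 0, -1.0], [0, 0, -1.0]], grip=[0.1, 0.1, 0.1, 0.1])

```text
t: 22.82
tool_pos: [0.6162, -0.1494, 0.0526]
tool_rot: [-1.28, 1.166, -1.283]
contact_force: [1.4, -0.6, -5.7]
opening: 0.0165
```

Run:
```python
from h import *
show(); lever([-6.5,-7.5,-8.5,-9.5,-10.5],toey=.0572,lift=.002,yaw=-0.1)
im=ctrl.get_image('scene'); crop(im,290,180,410,300,5,'pics/s26.png')
```

```text
t 22.82 p [ 0.6162 -0.1494  0.0526] zyaw -0.24 tilt [-0.12 -0.01 -5.57] F [ 1.4 -0.6 -5.7] T [ 0.37 -0.24 -0.16] open 0.0165
toe [0.617  0.0575 0.0178]
[[0.0001, -0.0038, 0.0008], [-0.0004, -0.0028, -0.0], [-0.0004, -0.0028, -0.0], [-0.0004, -0.0028, -0.0], [-0.0004, -0.0028, 0.0]]
[[0.13, -0.13, -0.93], [0.0, 0.0, -1.0], [0.0, -0.0, -1.0], [-0.0, 0.0, -1.0], [0.0, 0.0, -1.0]]
```

View pics/s26.png

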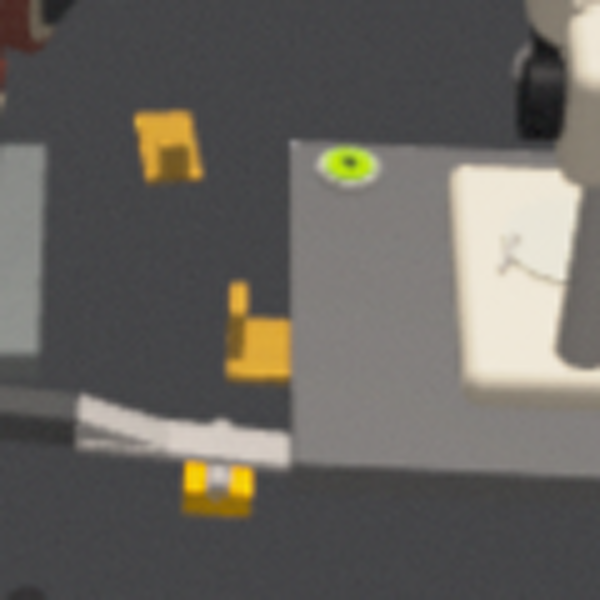

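servo_tool(delta_pos=[[0, -0.004, 0.0005], [0, -0.004, 0], [0, -0.004, 0], [0, -0.004, 0]], dr=[[0, 0, -1.5], [0, 0, -1.5], [0, 0, -1.5], [0, 0, -1.5]], grip=[0.1, 0.1, 0.1, 0.1])

```text
t: 23.38
tool_pos: [0.6163, -0.1453, 0.0691]
tool_rot: [-1.36, 1.11, -1.36]
contact_force: [0.6, 1.0, -6.3]
opening: 0.0162
```

Run:
```python
from h import *
show(); lever([-11,-11],toey=.0572,lift=.004,yaw=-0.1)
im=ctrl.get_image('scene'); crop(im,290,180,410,300,5,'pics/s27.png')
```

```text
t 23.38 p [ 0.6163 -0.1453  0.0691] zyaw -0.25 tilt [ -0.18  -0.02 -11.79] F [ 0.6  1.  -6.3] T [ 0.98 -0.09 -0.05] open 0.0162
toe [0.617  0.0566 0.012 ]
[[0.0004, -0.0013, 0.0007], [0.0, 0.0, 0.0]]
[[0.21, -0.11, 0.79], [0.0, 0.0, 0.0]]
```

View pics/s27.png

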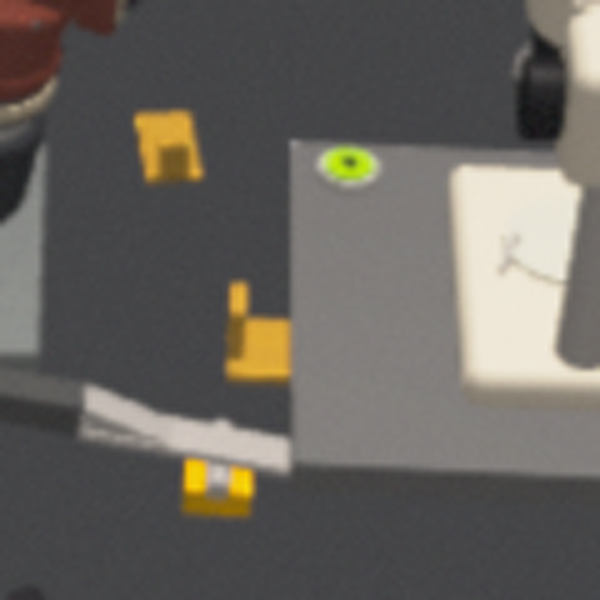

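servo_tool(delta_pos=[[0.001, -0.0035, 0], [0.001, -0.0015, 0]], dr=[[0.1, 0, -0.3], [0, 0, 0]], grip=[0.1, 0.1])

```text
t: 23.68
tool_pos: [0.6157, -0.146, 0.0744]
tool_rot: [-1.367, 1.104, -1.364]
contact_force: [0.5, 0.2, -8.8]
opening: 0.0163
```

Run:
```python
from h import *
show(); print(toe_now())
```

```text
t 23.68 p [ 0.6157 -0.146   0.0744] zyaw -0.1 tilt [ -0.19  -0.02 -12.24] F [ 0.5  0.2 -8.8] T [ 0.34 -0.05  0.01] open 0.0163
[0.61584905 0.05544403 0.0157305 ]
```

servo_tool(delta_pos=[[0.012, 0, 0], [0.015, 0, 0], [0.018, -0.001, 0], [0.02, -0.003, 0]], dr=[[0, 0, 0], [0, 0, 0], [0, 0, 0], [0, 0, 0]], grip=[0.1, 0.1, 0.1, 0.1])

```text
t: 24.18
tool_pos: [0.614, -0.2133, 0.0913]
tool_rot: [-1.371, 1.106, -1.362]
contact_force: [0.3, 0.1, -8.2]
opening: 0.0163
```

Run:
```python
from h import *
show(); print(toe_now())
im=ctrl.get_image('scene'); crop(im,250,170,450,310,4,'pics/s28.png')
```

```text
t 24.18 p [ 0.614  -0.2133  0.0913] zyaw -0.07 tilt [ -0.43  -0.05 -12.29] F [ 0.3  0.1 -8.2] T [ 0.36 -0.01  0.  ] open 0.0163
[ 0.61378827 -0.0118795   0.03244406]
```

View pics/s28.png

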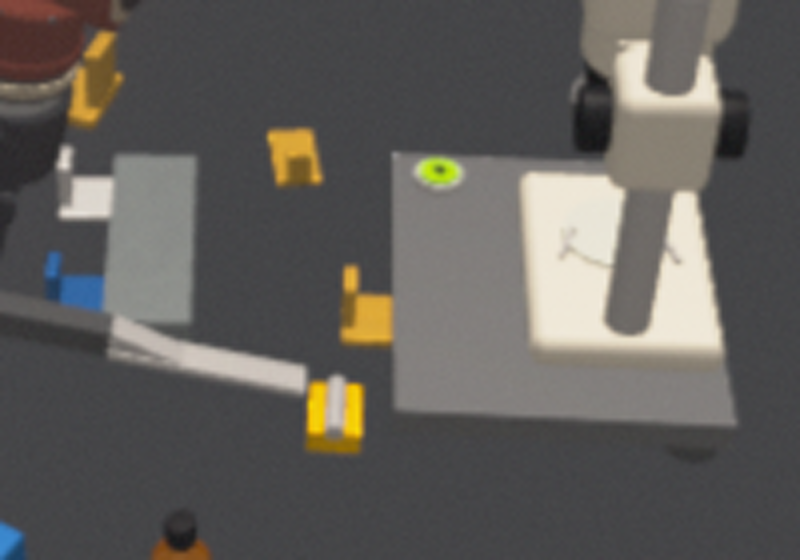

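servo_tool(delta_pos=[[0.012, -0.05, 0], [0.005, -0.04, 0], [0.005, -0.03, 0]], dr=[[0.2, 0, 5], [0.2, 0, 5], [0.2, 0, 3.5]], grip=[0.1, 0.1, 0.1])

```text
t: 24.6
tool_pos: [0.6122, -0.2241, 0.215]
tool_rot: [-1.191, 1.224, -1.192]
contact_force: [0.8, -0.7, -8.4]
opening: 0.0159
```

Run:
```python
from h import *
show(); plan([0.4935,-0.3765,0.17],-87.8,0,n=10)
```

```text
t 24.6 p [ 0.6122 -0.2241  0.215 ] zyaw -0.12 tilt [-0.09  0.    1.43] F [ 0.8 -0.7 -8.4] T [-0.11 -0.02  0.  ] open 0.0159
n 10 dr each [0.12, 8.77, -0.11]
[[0.0154, 0.0041, -0.0118], [0.017, 0.0041, -0.0094], [0.0182, 0.0042, -0.0067], [0.019, 0.0042, -0.0038], [0.0194, 0.0042, -0.0009]]
[[0.0193, 0.0043, 0.0021], [0.0187, 0.0043, 0.005], [0.0177, 0.0043, 0.0077], [0.0163, 0.0044, 0.0103], [0.0146, 0.0044, 0.0127]]
```

servo_tool(delta_pos=[[0.015, 0.001, -0.012], [0.017, 0.001, -0.009], [0.018, 0.001, -0.007], [0.019, 0.001, -0.004], [0.019, 0.001, -0.001]], dr=[[0.1, 8.8, 0], [0.1, 8.8, 0], [0.1, 8.8, 0], [0.1, 8.8, 0], [0.1, 8.8, 0]], grip=[0.1, 0.1, 0.1, 0.1, 0.1])

```text
t: 25.22
tool_pos: [0.5513, -0.3111, 0.2177]
tool_rot: [-0.7, 1.762, -1.763]
contact_force: [-0.1, 0.1, -7.9]
opening: 0.0163
```

Run:
```python
from h import *
show(); plan([0.4935,-0.3765,0.14],-87.8,0,n=5)
```

```text
t 25.23 p [ 0.5513 -0.3111  0.2177] zyaw -45.71 tilt [ 0.42 -0.    0.96] F [-0.1  0.1 -7.9] T [-0.04  0.07 -0.06] open 0.0163
n 5 dr each [-0.01, 8.42, -0.21]
[[0.0177, 0.0153, 0.0012], [0.0172, 0.0153, 0.0038], [0.0164, 0.0154, 0.0062], [0.0153, 0.0154, 0.0086], [0.0138, 0.0155, 0.0107]]
```

servo_tool(delta_pos=[[0.018, 0.014, 0.001], [0.017, 0.014, 0.004], [0.016, 0.014, 0.006], [0.015, 0.014, 0.008], [0.013, 0.014, 0.01]], dr=[[0, 8.4, -0.2], [0, 8.4, -0.2], [0, 8.4, -0.2], [0, 8.4, -0.2], [0, 8.4, -0.2]], grip=[0.1, 0.1, 0.1, 0.1, 0.1])

```text
t: 25.85
tool_pos: [0.4896, -0.3852, 0.1504]
tool_rot: [-0.01, 2.2, -2.228]
contact_force: [-0.3, -0.2, -7.9]
opening: 0.0161
```

Run:
```python
from h import *
show(); plan([0.4935,-0.3765,0.06],-87.8,0.3,n=2)
im=ctrl.get_image('wrist'); cv2.imwrite('pics/w29.png',im[:,:,::-1])
```

```text
t 25.85 p [ 0.4896 -0.3852  0.1504] zyaw -89.31 tilt [ 0.71 -0.    0.17] F [-0.3 -0.2 -7.9] T [-0.02  0.03  0.06] open 0.0161
n 2 dr each [-0.36, -0.76, 0.07]
[[-0.0019, 0.0451, -0.0049], [-0.0019, 0.0452, -0.0046]]
```

View pics/w29.png

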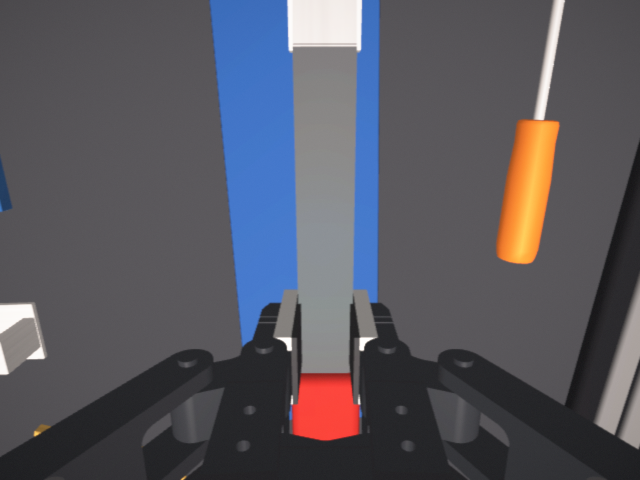

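servo_tool(delta_pos=[[-0.002, 0.042, -0.005], [-0.002, 0.04, -0.005], [0, 0, 0]], dr=[[-0.4, -0.7, 0.1], [-0.4, -0.7, 0.1], [0, 0, 0]], grip=[0.1, 0.1, 0.1])

```text
t: 26.28
tool_pos: [0.4895, -0.3819, 0.0662]
tool_rot: [-0.031, 2.202, -2.208]
contact_force: [0.4, 0.4, -9.1]
opening: 0.0165
```

Run:
```python
from h import *
show(); plan([0.4935,-0.376,0.03],-87.8,0.2,n=2)
im=ctrl.get_image('wrist'); cv2.imwrite('pics/w30.png',im[:,:,::-1])
```

```text
t 26.27 p [ 0.4895 -0.3819  0.0662] zyaw -88.26 tilt [ 0.17 -0.    0.13] F [ 0.4  0.4 -9.1] T [ 0.05  0.1  -0.02] open 0.0165
n 2 dr each [-0.09, -0.23, 0.04]
[[-0.0021, 0.0181, -0.003], [-0.0021, 0.0181, -0.0029]]
```

View pics/w30.png

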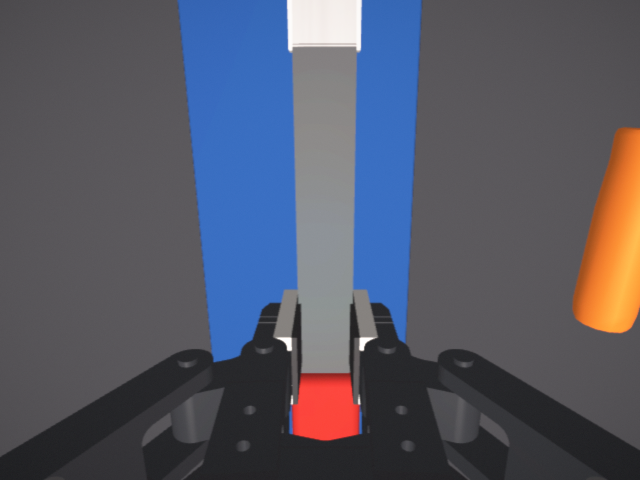

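servo_tool(delta_pos=[[-0.002, 0.02, -0.005], [-0.002, 0.014, -0.003], [0, 0, 0]], dr=[[-0.1, -0.3, 0], [0, -0.2, 0], [0, 0, 0]], grip=[0.1, 0.1, 0.1])

```text
t: 26.7
tool_pos: [0.4976, -0.3784, 0.0382]
tool_rot: [-0.031, 2.183, -2.209]
contact_force: [-0.6, 0.6, -8.6]
opening: 0.0161
```

Run:
```python
from h import *
show(); plan([0.4935,-0.376,0.021],-87.8,0.2,n=2)
```

```text
t 26.7 p [ 0.4976 -0.3784  0.0382] zyaw -87.74 tilt [ 0.7  -0.    0.65] F [-0.6  0.6 -8.6] T [0.01 0.12 0.01] open 0.0161
n 2 dr each [-0.35, 0.03, -0.23]
[[0.0021, 0.0085, -0.0014], [0.0021, 0.0086, -0.0013]]
```

servo_tool(delta_pos=[[0.003, 0.009, -0.002], [0.001, 0.005, -0.001], [0, 0.001, 0]], dr=[[-0.5, 0, -0.4], [-0.2, 0, -0.2], [0, 0, 0]], grip=[0.1, 0.1, 0.1])

```text
t: 27.08
tool_pos: [0.4942, -0.3762, 0.0235]
tool_rot: [-0.042, 2.199, -2.202]
contact_force: [-0.1, 0.2, -9.0]
opening: 0.0162
```

Run:
```python
from h import *
show(); plan([0.4935,-0.376,0.019],-87.8,0.2,n=1)
```

```text
t 27.07 p [ 0.4942 -0.3762  0.0235] zyaw -87.71 tilt [ 0.06 -0.    0.09] F [-0.1  0.2 -9. ] T [-0.01  0.04 -0.01] open 0.0162
n 1 dr each [-0.06, 0.09, 0.11]
[[0.0007, 0.0045, -0.0003]]
```

servo_tool(delta_pos=[[0, 0.003, 0], [0, 0.001, 0], [0, 0.001, 0]], dr=[[0, 0, 0], [0, 0, 0], [0, 0, 0]], grip=[0.1, 0.1, 0.1])

```text
t: 27.45
tool_pos: [0.4946, -0.3767, 0.0199]
tool_rot: [-0.042, 2.199, -2.202]
contact_force: [-4.0, 4.1, 0.9]
opening: 0.0161
```

Run:
```python
from h import *
show()
```

```text
t 27.45 p [ 0.4946 -0.3767  0.0199] zyaw -87.71 tilt [ 0.08 -0.    0.11] F [-4.   4.1  0.9] T [0.59 0.53 0.05] open 0.0161
```

Bar is down on the mat. Release and rise.

servo_tool(delta_pos=[[0, 0, 0], [0, 0, 0], [0, 0, 0], [0, -0.02, 0], [0, -0.05, 0]], dr=[[0, 0, 0], [0, 0, 0], [0, 0, 0], [0, 0, 0], [0, 0, 0]], grip=[0.3, 0.5, 0.5, 0.5, 0.5])

```text
t: 28.08
tool_pos: [0.4957, -0.3778, 0.0938]
tool_rot: [-0.038, 2.194, -2.203]
contact_force: [0.2, 0.5, 1.1]
opening: 0.0429
```

servo_tool(delta_pos=[[0, -0.05, 0], [0.03, -0.05, 0.03], [0.05, 0, 0.03], [0.05, 0, 0.03], [0, 0, 0]], dr=[[0, 0, 0], [0, 0, 0], [0, 0, 0], [0, 0, 0], [0, 0, 0]], grip=[0.5, 0.5, 0.5, 0.5, 0.5])

```text
t: 28.7
tool_pos: [0.3717, -0.4765, 0.2103]
tool_rot: [-0.026, 2.163, -2.218]
contact_force: [-0.1, -0.4, 0.4]
opening: 0.0427
```

Run:
```python
from h import *
show()
im=ctrl.get_image('scene'); cv2.imwrite('pics/s31.png',im[:,:,::-1]); im=ctrl.get_image('top'); cv2.imwrite('pics/t31.png',im[:,:,::-1])
crop(im,160,150,320,310,4,'pics/t31c.png')
```

```text
t 28.7 p [ 0.3717 -0.4765  0.2103] zyaw -87.57 tilt [ 1.46 -0.01  1.06] F [-0.1 -0.4  0.4] T [ 0.04 -0.    0.05] open 0.0427
```

View pics/s31.png

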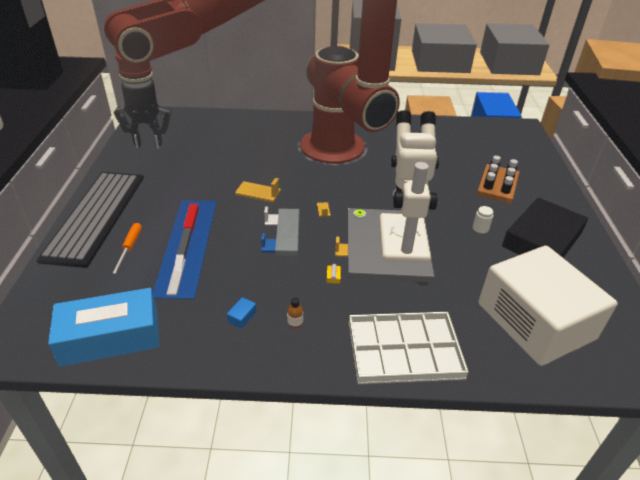

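View pics/t31.png

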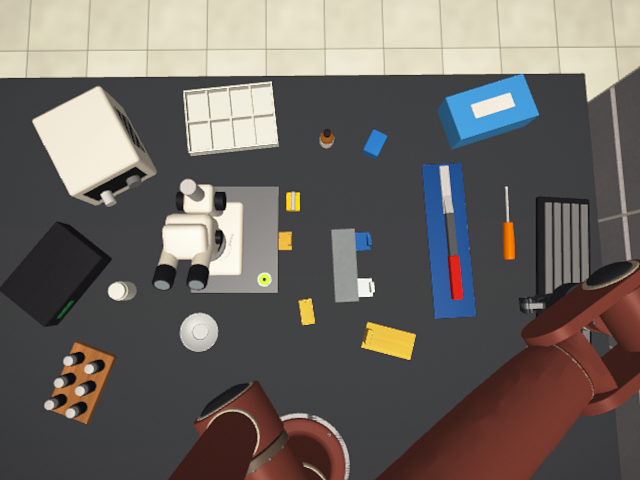

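View pics/t31c.png

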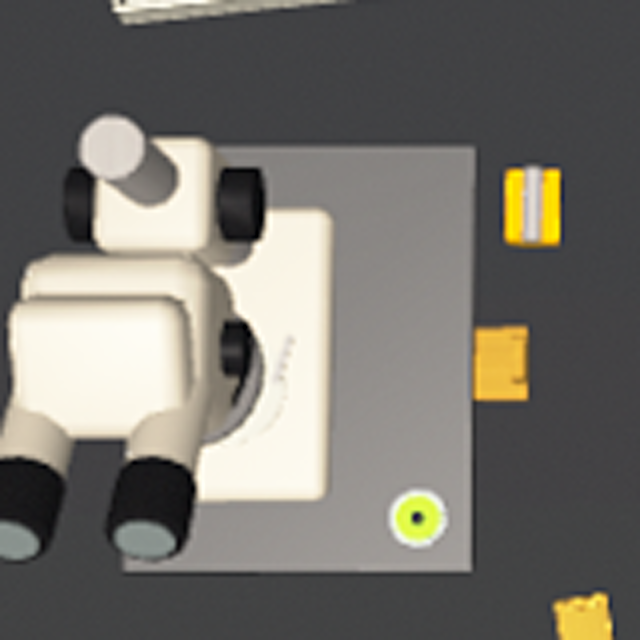

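Run:
```python
from h import *
a=cv2.imread('pics/scene0.png');b=cv2.imread('pics/s31.png')
f=lambda im:cv2.resize(im[205:285,335:385],None,fx=7,fy=7,interpolation=cv2.INTER_CUBIC)
cv2.imwrite('pics/cmp.png',np.hstack([f(a),f(b)]))
s=Cam('scene'); print((s.proj([[.6475,.0393,.039],[.647,.0405,.045],[.647,.0418,.050]])-[335,205])*7)
t=Cam('top'); g=lambda a:np.array(a)/4+[160,150]
print(t.ray(g([[474.5,147.5],[471.5,570]]),.045).round(4))
import itertools
mb=ctrl.masks_of('top','bar_grip')[0]; print(mb['score'],mb['extent'])
```

```text
[[ 85.4738328  480.06308814]
 [ 90.14838493 466.23636153]
 [ 94.98629722 455.55459263]]
[[0.6451 0.0389 0.045 ]
 [0.3963 0.0418 0.045 ]]
0.87 [441.2, 166.4, 462.0, 300.4]
```

View pics/cmp.png

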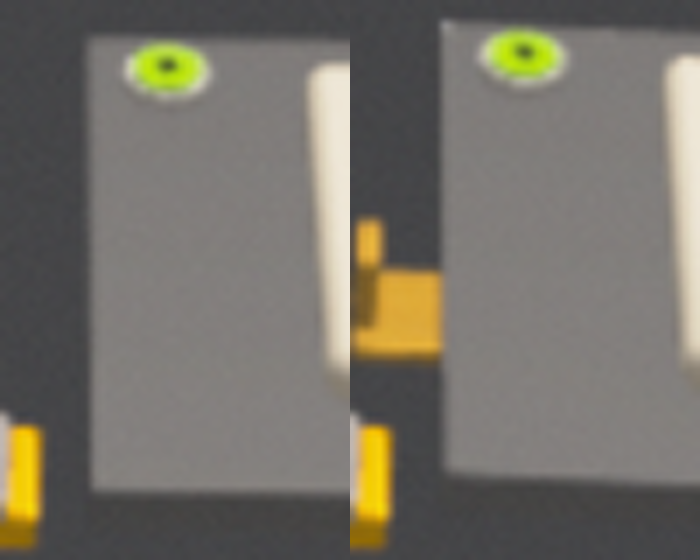

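Run:
```python
from h import *
show(); print(ctrl.finish_job())
```

```text
t 28.85 p [ 0.3746 -0.474   0.2087] zyaw -87.28 tilt [ 1.31 -0.01  1.06] F [ 0.3  0.5 -0.1] T [-0.01  0.03  0.08] open 0.0426
the job is handed in; nothing more can be done
None
```

The brass shim is under the slab's short foot, the slab looks level on it, and the bar is back along the blue mat. I handed the job in at 28.9 s of the 61 s allowed; no verdict was reported.

I put the bar's toe about 17 mm under the edge and levered the slab up gently over the yellow block. I then drew the middle-sized brass shim from the middle pigeonhole and slid it in. Re-gripping the bar, I let the slab down slowly, drew the bar out and laid it back.

**Checks:**
- **Shim position:** with the slab still raised, the shim's tab measured about 27 mm out from the slab's edge, against the 26 mm wanted. It was centred on the foot within about 1 mm.
- **Level:** the slab's right-hand edge now sits about 6 to 7 mm higher than at the start and did not move as the bar came away. That agrees with a level slab on the 6 mm shim. I judged it from the scene camera pictures; the bubble looked centred, but it had moved too little since the start to show much.
- **Other things:** the block, the other shims and the bystanders look unmoved in the last pictures. The gripper touched neither the slab nor the microscope, and the forces read between moves stayed under about 10 N.

**One check was off:** the slab seems to have turned by roughly 0.4° (up to about 0.6°) while it was lifted. The middle of its edge stayed within about 1 to 2 mm. I left it, as the gripper had to stay off the slab.

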